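# Hang the collet chuck on the carousel's empty fork

### The job

Put the collet chuck that stands in the bench socket away on the chuck carousel: first turn the carousel until its empty fork stands in the middle of the loading gap of the guard rail, then slide the chuck into that fork until it stops, ease it back a little and lower it until its flange sits fully down in the fork's recess, hanging upright with the fork still in the gap. Feel your way in gently without forcing, knocking or dropping the chuck, keep the other chucks in their forks, and leave everything else on the bench where it is.

Things in the scene. Friction and masses are not known exactly. Their poses are not given: they have to be found in the camera images.
- chuck: collet chuck to hang up: round, black and steel, upright in the bench socket. Origin on its axis at the flange's underside, z up its axis. Flange 50 mm diameter, 6 thick, square-edged; above it a grip cylinder, 34 mm diameter, from 6 to 51 mm above the origin; below it a round body of 30 mm diameter (nut 29) reaching 55 mm down. 0.3 to 0.52 kg.
- bench_socket: square aluminium block 70 x 70 x 62 mm fixed to the bench, with a round hole 33 mm wide and 59 mm deep in its top; origin at the centre of its underside. At the start the chuck's flange rests on its top, the body in the hole: lift 60 mm straight up to clear.
- carousel: turning part of the chuck carousel. Origin on its vertical axis at bench height; its x axis points along the EMPTY fork. Six forks stand out from the hub every 60 deg, five hold chucks. Turns at least a full turn either way against a friction of about 0.2 N m and stays where it is left. Fork rims 119 mm, hub 123 mm, hung chucks' tops 166 mm above the bench.
- carousel_bar (a point): centre of the black cross-bar handle on the carousel's axis, by which it is turned: bar 70 mm long along the carousel's x axis, 16 mm thick along its y axis, 22 mm high, centre 181 mm above the bench, on a stem of 18 mm diameter. Turns with the carousel; axes as the carousel's.
- hub_edge (a point): point at the hub's edge on the EMPTY fork's centre line, 80 mm from the carousel's axis, 115 mm above the bench = height of the fork's recess floor; axes as the carousel's, x outward along the fork. The centre of the fork's seat lies on this x axis, but 23 to 57 mm farther out: the fork is clamped wherever it was last set, and no reading tells. Feel for the slot's end, or look.
- clamp_screw (a point): screw that clamps the empty fork's slotted shank, 70 mm from the axis; holds under a gentle push. Slot for the chuck 33 mm wide, open outward to 31 mm outside the seat's centre; its round end stops the 30 mm body 4 mm past that centre, too far in to sink: draw back 4 mm. Recess: 26.5 mm radius, floor 115 mm high, its rim 4 mm higher (prongs too): the flange passes in over it, then sinks.
- carousel_base: fixed round base plate of the carousel, 360 mm diameter, 10 mm thick; origin on the axis at bench height. An upright guard rail, 347 mm diameter, 112 to 136 mm above the bench, runs round the forks; it is open over 54 deg about the base's -x axis, roughly towards the robot: the loading gap, about 155 mm wide, the only place where a chuck passes in to a fork.
- gap_point (a point): point fixed on the base on the middle line of the loading gap, 80 mm from the axis, 115 mm above the bench: hub_edge lies here when the empty fork stands in the middle of the gap.
- hung1: same shape and size as the chuck (some hold a short drill that points down), hanging in one of the five occupied forks, origin on its axis at the underside of its flange, 115 mm above the bench; stays in its fork
- hung2: same shape and size as the chuck (some hold a short drill that points down), hanging in one of the five occupied forks, origin on its axis at the underside of its flange, 115 mm above the bench; stays in its fork
- hung3: same shape and size as the chuck (some hold a short drill that points down), hanging in one of the five occupied forks, origin on its axis at the underside of its flange, 115 mm above the bench; stays in its fork
- hung4: same shape and size as the chuck (some hold a short drill that points down), hanging in one of the five occupied forks, origin on its axis at the underside of its flange, 115 mm above the bench; stays in its fork
- hung5: same shape and size as the chuck (some hold a short drill that points down), hanging in one of the five occupied forks, origin on its axis at the underside of its flange, 115 mm above the bench; stays in its fork
- spare_wheel: bystander: spare grinding wheel lying flat, 100 mm diameter, 18 mm thick; origin under its centre
- drill_block: bystander: grey block of drills, 60 x 90 x 45 mm, drills standing to 85 mm; origin under its centre
- collet_nut: bystander: round clamping nut, 42 mm diameter, 22 mm high; origin under its centre
- spanner: bystander: spanner lying flat, 180 mm long along its x
- collet_tray: bystander: black tray of collets, 150 x 210 x 30 mm; origin under its centre
- oil_bottle: bystander: closed white bottle, 60 mm diameter, 150 mm high; origin under its centre
- brush: bystander: brush lying flat, 170 mm long along its x
Mind the look-alikes: they are no part of the job. What is shaped like the chuck but blue, orange or pink is not meant.

How it is judged:
By the outcome, as a careful person would: the job done as asked, in the order asked, and still so for the second after the job is handed in, with the robot touching nothing.
It also fails if it takes over 72 s, if anything falls off the work surface, if the arm or the gripper's body presses on something with over 40 N, if the wrist force passes 120 N, or if a joint passes its speed limit or range.

### The arm

A 6-joint arm with a two-finger parallel gripper is mounted at the origin on the work surface. World frame = base frame: x ahead of the robot, y to its left, z up, the work surface at z = 0. Lengths are in m, angles in rad, forces in N, time in s.
With the tool pointing down it reaches from about 0.25 to 0.775 m from the base axis. Payload 4 kg.
Tool frame: the origin (TCP) lies between the finger pads; the fingertips stand 14 mm ahead of it and the grasp point (between the pads) lies 5 mm behind it (robot.tips_ahead is the distance from the TCP to the fingertips, in m); z points along the fingers, y is the direction in which the jaws open and shut (so a half turn about z gives the same grasp; the last joint's range is limited). The gripper opens to 94 mm and grips with 3 to 60 N. Pads are 16 mm wide; open, the fingers measure 119 mm over their backs; the gripper's body (75 mm by 177 mm) begins 78 mm behind the grasp point.
Start: joints at [-1.34, 0.087, 1.371, -0, 1.684, -0.103], TCP at [0.18, -0.52, 0.22] pointing down, gripper open.
Joint ranges: [-3.1, 3.1], [-0.76, 2.03], [0.27, 2.55], [-1.08, 4.22], [0.17, 2.65], [-2.57, 2.57]. Speed limits (rad/s): [2.79, 2.79, 3.14, 3.14, 3.14, 3.14].

### API

Orientations are given as [roll, pitch, yaw] about the fixed x, y, z axes, in that order (R = Rz(yaw) Ry(pitch) Rx(roll)).
In Python, from bench import robot, optics, job gives the robot as it stands.
- The arm moves only by the tool apply_moves, never from a script. Its argument "moves" is a list of rows, each a list of 3 entries, a list of its own where there are three numbers: the shift along the tool's x, y, z in cm, then the turn, a rotation vector about the tool's x, y, z in rad, then the opening, from 0 (shut) to 1 (fully open). In form: [[[tx, ty, tz], [rx, ry, rz], grip], ...]. A call has exactly 10 rows; each row is the pose to reach, as a shift and turn from the pose commanded when the call began, along the tool's axes at that moment; what a row does not reach only later rows make up. A row lasts 1/12 s, in which the tool goes at most 41.7 mm and 7.16 degrees, less where a joint would pass 70% of its speed; a pose out of reach is approached as far as the arm can. A call with a gripper value outside its range is refused whole. The fingers move at their own pace and stop on an object; the grip force is fixed at half the most. Time passes only in rows, so rows that repeat a pose let the fingers close, or fill a call up. It gives the time, the measured TCP pose, the force and the opening at its end, in the units of the state.
- robot.get_obs(): the state, without advancing time (a new reading comes with each control period).
- optics.snapshot(name): name is "side" or "top"; returns the picture (384x512x3 uint8, red, green, blue); there is no depth.
- optics.get_calibration(name): a dict with "fx", "fy", "cx", "cy" (pixels), "k1" (the pictures are not rectified: a ray, as slopes to the right and down, at radius r is drawn at 1 + k1 r^2 times it, then the intrinsics apply), "rvec" (rotation vector, rad) and "tvec" (3), from world to camera coordinates, as OpenCV has them. Camera axes: x right, y down, z forward; pixel columns grow to the right and rows downward; lengths in m; the calibration is good to about 2 mm. A picture is of the moment at which its call begins. get_calibration takes no time and is no camera call.
- job.close_job(): hands the job in, once; it reports no verdict.
The state is a dict: "time": time; "joint_positions": joint angles; "qvel": joint speeds; "joint_torque": joint torques, N m; "tool_pos": TCP position; "ee_rot": TCP orientation; "wrist_force": force on the tool from outside, world axes, zero at the start; "wrist_torque": the same for the moment, N m; "width": finger opening in m.
Only numpy, scipy, OpenCV 4.12 (cv2) and the standard library are available. Lean on these libraries where they do the work, as an engineer would, in place of code of your own. Each camera call takes 0.05 s, during which the arm holds its last target.

## Working session

There is one attempt and no reset: what is moved stays moved. The work goes in short steps, Python scripts to look and compute and a tool call to move; the robot and the scene stay as the last step left them, time stands still between calls to the robot, and variables do not carry over. Pictures are saved under pics/ and viewed, and the job is handed in when it is done.

Besides the shell and the picture viewer there is one more tool, called in YAML: its name, and indented under it one key for each argument. apply_moves: Moves the arm, as the interface text tells. Its arguments: {"type":"object","properties":{"moves":{"type":"array"}},"required":["moves"]}

```bash
ls; mkdir -p pics
python3 - <<'E'
from bench import robot, optics, job
import cv2
print(robot.get_obs())
for n in ("side","top"):
    print(n,optics.get_calibration(n))
    cv2.imwrite(f"pics/{n}0.png",optics.snapshot(n)[:,:,::-1])
E
```

```text
pics
{'time': 0.0, 'joint_positions': array([-1.34008316e+00,  8.79589725e-02,  1.37222386e+00,  1.01820592e-05,
        1.68361821e+00, -1.03100626e-01]), 'qvel': array([ 2.18594962e-05,  9.10695222e-04, -1.27651440e-03,  9.14139421e-04,
        2.40578558e-04,  7.83873599e-04]), 'joint_torque': array([ 4.52129598e-05, -3.40181816e+01, -3.02424431e+01,  7.17412401e-02,
        3.31565284e-02, -1.76908347e-04]), 'tool_pos': array([ 0.18008669, -0.51913531,  0.21831741]), 'ee_rot': array([-3.13939703e+00, -2.37349223e-04,  3.33814665e-01]), 'wrist_force': array([-0.91735848, -1.00064141, -0.29467986]), 'wrist_torque': array([-0.02008858, -0.0154732 ,  0.01553899]), 'width': 0.09419903820998339}
side {'fx': 405.570233458459, 'fy': 405.570233458459, 'cx': 252.78401631894945, 'cy': 191.46753447008953, 'k1': -0.05504397588080023, 'rvec': array([ 2.34931994, -0.67869307,  0.25005778]), 'tvec': array([-0.45498337,  0.30599686,  1.20806596])}
top {'fx': 347.7656573863268, 'fy': 347.7656573863268, 'cx': 251.32665987097198, 'cy': 186.92196415679246, 'k1': -0.04726972856095961, 'rvec': array([ 2.13279995, -2.06319595,  0.227185  ]), 'tvec': array([0.01285367, 0.58684599, 0.90359472])}
```

View pics/side0.png

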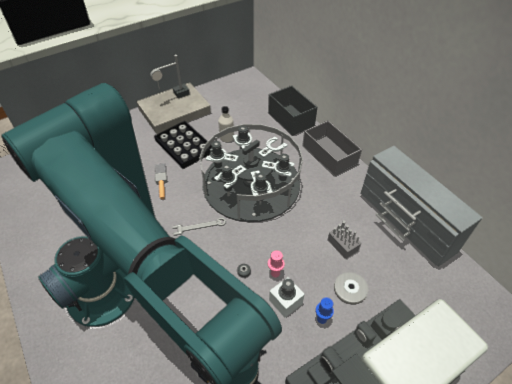

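View pics/top0.png

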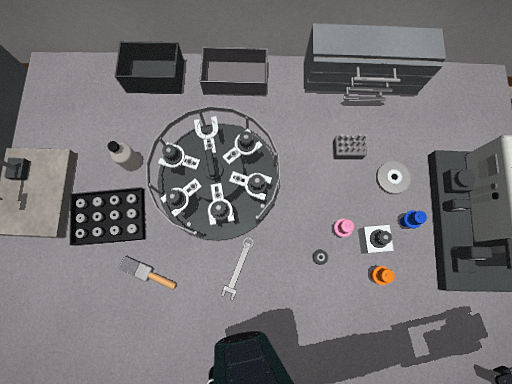

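```bash
cat > h.py <<'E'
import numpy as np, cv2
from bench import robot, optics, job
def cal(n):
    c=optics.get_calibration(n); R=cv2.Rodrigues(np.array(c['rvec'],float))[0]
    return c,R,np.array(c['tvec'],float)
def proj(n,P):
    c,R,t=cal(n); p=np.atleast_2d(P)@R.T+t; x=p[:,0]/p[:,2]; y=p[:,1]/p[:,2]; f=1+c['k1']*(x*x+y*y)
    return np.c_[c['fx']*x*f+c['cx'],c['fy']*y*f+c['cy']]
def ray(n,uv):
    c,R,t=cal(n); uv=np.atleast_2d(uv).astype(float)
    xd=(uv[:,0]-c['cx'])/c['fx']; yd=(uv[:,1]-c['cy'])/c['fy']; x,y=xd.copy(),yd.copy()
    for _ in range(20):
        f=1+c['k1']*(x*x+y*y); x=xd/f; y=yd/f
    d=np.c_[x,y,np.ones_like(x)]@R; o=-R.T@t
    return o,d
def onz(n,uv,z):
    o,d=ray(n,uv); z=np.broadcast_to(z,len(d)); s=(z-o[2])/d[:,2]; return o+d*s[:,None]
def crop(n,img,u0,v0,w,h,k,name):
    c=cv2.resize(img[v0:v0+h,u0:u0+w],None,fx=k,fy=k,interpolation=cv2.INTER_CUBIC); cv2.imwrite('pics/'+name,c)
E
python3 - <<'E'
from h import *
t=cv2.imread('pics/top0.png'); s=cv2.imread('pics/side0.png')
crop('top',t,140,100,150,150,4,'t0a.png')
crop('top',t,320,190,120,100,5,'t0b.png')
crop('side',s,190,115,130,110,5,'s0a.png')
crop('side',s,250,240,100,90,5,'s0b.png')
for n in('top','side'): print(ray(n,[[250,190]]))
E
```

```text
(array([0.36993083, 0.01976544, 1.01182872]), array([[ 0.21411082,  0.01646586, -0.97671814]]))
(array([ 0.08959587, -0.71537482,  1.11367803]), array([[ 0.34261274,  0.55962593, -0.75464928]]))
```

View pics/t0a.png

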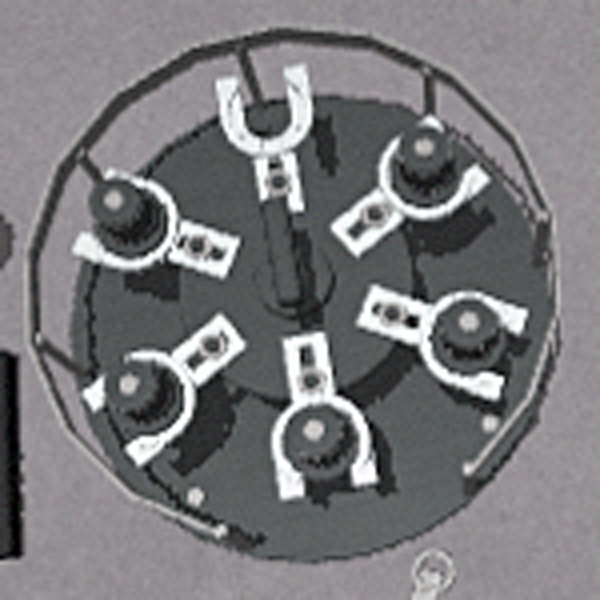

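View pics/t0b.png

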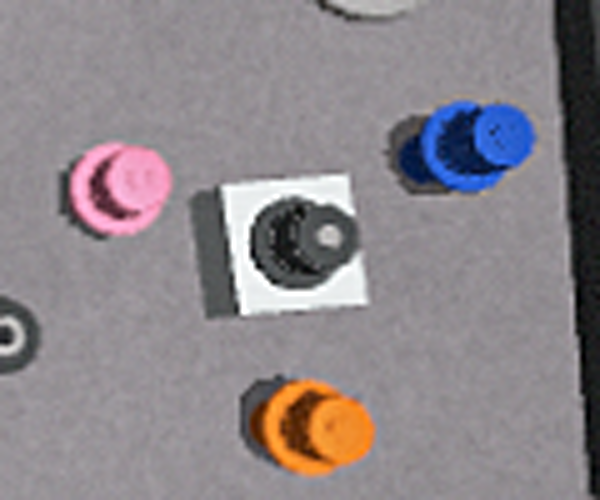

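View pics/s0a.png

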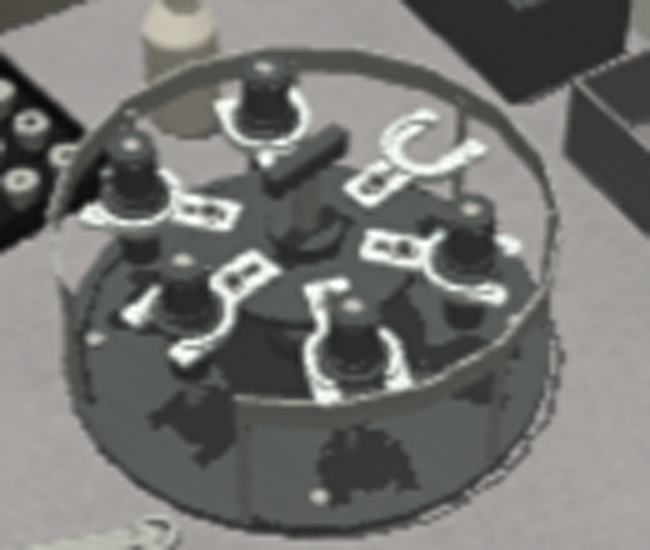

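View pics/s0b.png

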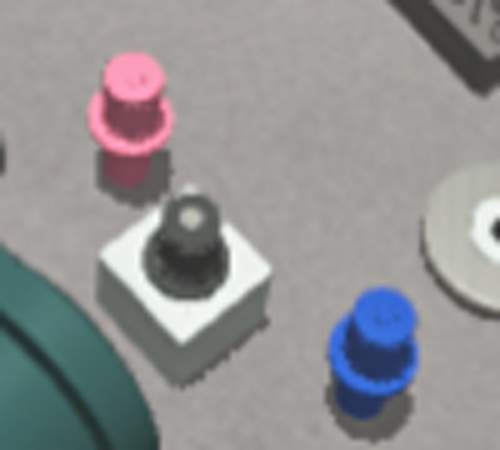

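```bash
cat >> h.py <<'E'
def circ(P):
    A=np.c_[2*P[:,:2],np.ones(len(P))]; b=(P[:,:2]**2).sum(1); s=np.linalg.lstsq(A,b,rcond=None)[0]
    return s[:2],np.sqrt(s[2]+s[0]**2+s[1]**2)
E
python3 - <<'E'
from h import *
T=lambda p:(np.array(p,float)+.5)/4-.5+np.array([140,100])
S=lambda p:(np.array(p,float)+.5)/5-.5+np.array([190,115])
scr=T([(278,181),(375,214),(392,314),(312,379),(212,345),(197,246)])
P=onz('top',scr,.123); c,r=circ(P); print('screws',c,r)
print(np.degrees(np.arctan2(P[:,1]-c[1],P[:,0]-c[0])))
ends=onz('top',T([(222,531),(468,470)]),.136); print('ends',ends)
ch=onz('top',T([(113,200),(424,147),(468,322),(314,430),(129,384)]),.166); print('ch',ch,circ(ch))
print('rail',circ(onz('top',T([(222,531),(468,470),(30,255),(78,155),(243,40),(430,68),(545,215),(40,343)]),.136)))
st=onz('top',T([(195,497),(490,425)]),.012); print('studs',st)
bar=onz('top',T([(268,190),(296,190),(270,300),(300,300)]),.192);print('bar',bar)
for n,p in (('stud',st),('ends',ends)):
    for q in p: q=q[:2]-c; print(n,np.hypot(*q),np.degrees(np.arctan2(q[1],q[0])))
for q in ch: q=q[:2]-c; print('ch',np.hypot(*q),np.degrees(np.arctan2(q[1],q[0])))
# side
P=onz('side',S([(372,185),(208,212),(400,247),(248,272),(328,292)]),.123);print('side scr',circ(P))
P=onz('side',S([(95,340),(320,497)]),.012);print('side studs',P)
# socket chuck
B=lambda p:(np.array(p,float)+.5)/5-.5+np.array([320,190])
SB=lambda p:(np.array(p,float)+.5)/5-.5+np.array([250,240])
print('chuck',onz('top',B([(330,236)]),.113),onz('side',SB([(190,217)]),.113))
q=onz('top',B([(219,185),(349,174),(369,303),(240,316)]),.062);print(q,q.mean(0))
q=onz('side',SB([(99,262),(190,187),(270,268),(182,341)]),.062);print(q,q.mean(0))
E
```

```text
screws [0.61798111 0.13450434] 0.06957557411093891
[  12.4326906   -47.93566111 -108.60050611 -166.98202351  132.4325487
   72.86100022]
ends [[0.44833097 0.16874371 0.136     ]
 [0.4921415  0.01531444 0.136     ]]
ch [[0.6546234  0.24868976 0.166     ]
 [0.69675164 0.05024195 0.166     ]
 [0.58121224 0.01830707 0.166     ]
 [0.50958969 0.1110672  0.166     ]
 [0.53465734 0.22799884 0.166     ]] (array([0.61801466, 0.13686163]), np.float64(0.11885585615783703))
rail (array([0.61617895, 0.13404866]), np.float64(0.17139792183255517))
studs [[ 4.83184374e-01  2.11054824e-01  1.20000000e-02]
 [ 5.42938849e-01 -3.22842601e-04  1.20000000e-02]]
bar [[0.65530983 0.14528145 0.192     ]
 [0.65584198 0.12783349 0.192     ]
 [0.584648   0.13956933 0.192     ]
 [0.58523359 0.12123082 0.192     ]]
stud 0.15501657065970856 150.4079437470453
stud 0.15430395214301643 -119.09948623629656
ends 0.17307081068488903 168.58964782635755
ends 0.17332581899499955 -136.5545352071084
ch 0.11992067088398663 72.20848051093682
ch 0.1153470688242136 -46.929309740622074
ch 0.12187597601843787 -107.55918767745707
ch 0.11089635138261279 -167.79894726387056
ch 0.12523606385853167 131.7079283540344
side scr (array([0.61529311, 0.13675019]), np.float64(0.06505663978848446))
side studs [[0.48060614 0.21300107 0.012     ]
 [0.54257781 0.0025864  0.012     ]]
chuck [[ 0.45466294 -0.31930156  0.113     ]] [[ 0.45257367 -0.31421228  0.113     ]]
[[ 0.48558988 -0.27839736  0.062     ]
 [ 0.49376371 -0.35074605  0.062     ]
 [ 0.42386111 -0.35824191  0.062     ]
 [ 0.41500696 -0.28744159  0.062     ]] [ 0.45455541 -0.31870672  0.062     ]
[[ 0.41116971 -0.28934392  0.062     ]
 [ 0.48227859 -0.27794204  0.062     ]
 [ 0.49072639 -0.34419793  0.062     ]
 [ 0.42337379 -0.35354792  0.062     ]] [ 0.45188712 -0.31625795  0.062     ]
```

```bash
cat >> h.py <<'E'
from scipy.spatial.transform import Rotation as Ro
import sys
def Rd(yaw): return Ro.from_euler('xyz',[np.pi,0,yaw])
def plan(c,cy,t,ty):
    """commanded pos,yaw(deg) -> shift cm and rotvec in tool axes"""
    R=Rd(np.radians(cy)); d=R.inv().apply(np.array(t)-np.array(c))*100
    print('shift cm',d.round(2),'rz',round(-np.radians(ty-cy),4))
E
python3 -c "
from h import *
plan([.18,-.52,.22],np.degrees(.334),[.617,.135,.24],12.4)"
```

```text
shift cm [ 62.76 -47.55  -2.  ] rz 0.1176
```

apply_moves:
  moves:
    - [[1, -0.8, -0.2], [0, 0, 0.01], 1]
    - [[3.5, -2.7, -0.6], [0, 0, 0.02], 1]
    - [[6.5, -4.9, -1.2], [0, 0, 0.03], 1]
    - [[9.5, -7.2, -1.6], [0, 0, 0.04], 1]
    - [[12.5, -9.5, -2], [0, 0, 0.05], 1]
    - [[15.5, -11.7, -2], [0, 0, 0.06], 1]
    - [[18.5, -14, -2], [0, 0, 0.07], 1]
    - [[21.5, -16.3, -2], [0, 0, 0.08], 1]
    - [[24.5, -18.5, -2], [0, 0, 0.09], 1]
    - [[27.5, -20.8, -2], [0, 0, 0.1], 1]

```text
time: 0.93
tool_pos: [0.3723, -0.2313, 0.2391]
ee_rot: [-3.141, 0.0, 0.233]
wrist_force: [0.9, -1.4, -0.1]
width: 0.0937
```

apply_moves:
  moves:
    - [[3, -2.3, 0], [0, 0, 0], 1]
    - [[6, -4.5, 0], [0, 0, 0], 1]
    - [[9, -6.8, 0], [0, 0, 0], 1]
    - [[12, -9.1, 0], [0, 0, 0], 1]
    - [[15, -11.4, 0], [0, 0, 0], 1]
    - [[18, -13.6, 0], [0, 0, 0], 1]
    - [[21, -15.9, 0], [0, 0, 0.01], 1]
    - [[24, -18.2, 0], [0, 0, 0.02], 1]
    - [[26, -19.7, 0], [0, 0, 0.02], 1]
    - [[27, -20.5, 0], [0, 0, 0.02], 1]

```text
time: 1.77
tool_pos: [0.588, 0.0317, 0.238]
ee_rot: [-3.14, 0.002, 0.217]
wrist_force: [0.0, -0.1, -0.4]
width: 0.094
```

```bash
cat >> h.py <<'E'
def adv(c,cy,s,rz):
    return (np.array(c)+Rd(np.radians(cy)).apply(np.array(s)/100)), cy-np.degrees(rz)
E
python3 - <<'E'
from h import *
p,y=adv([.18,-.52,.22],np.degrees(.334),[27.5,-20.8,-2],.1)
p,y=adv(p,y,[27,-20.5,0],.02);print(p,y)
plan(p,y,[.617,.135,.24],12.4)
print(robot.get_obs()['tool_pos'])
E
```

```text
[0.58672379 0.02867546 0.24      ] 12.261296815799616
shift cm [ 5.22 -9.75 -0.  ] rz -0.0024
[0.58804627 0.03173388 0.23795369]
```

apply_moves:
  moves:
    - [[1, -2, 0], [0, 0, 0], 1]
    - [[2.2, -4.1, 0], [0, 0, 0], 1]
    - [[3.2, -6, 0], [0, 0, 0], 1]
    - [[4.2, -7.8, 0], [0, 0, 0], 1]
    - [[5, -9.3, 0], [0, 0, 0], 1]
    - [[5.22, -9.75, 0], [0, 0, 0], 1]
    - [[5.22, -9.75, 0], [0, 0, 0], 1]
    - [[5.22, -9.75, 0], [0, 0, 0], 1]
    - [[5.22, -9.75, 0], [0, 0, 0], 1]
    - [[5.22, -9.75, 0], [0, 0, 0], 1]

```text
time: 2.6
tool_pos: [0.6172, 0.134, 0.2396]
ee_rot: [3.141, 0.0, 0.212]
wrist_force: [-0.0, -0.3, -0.2]
width: 0.0941
```

Run:
```python
from h import *
t=optics.snapshot('top')[:,:,::-1]; s=optics.snapshot('side')[:,:,::-1]
crop('top',t,140,90,160,150,4,'t1.png');crop('side',s,170,60,160,150,4,'s1.png')
print(robot.get_obs()['tool_pos'],robot.get_obs()['ee_rot'])
```

```text
[0.61728709 0.13427798 0.23972121] [ 3.14124152e+00 -2.33251479e-04  2.12460630e-01]
```

View pics/t1.png

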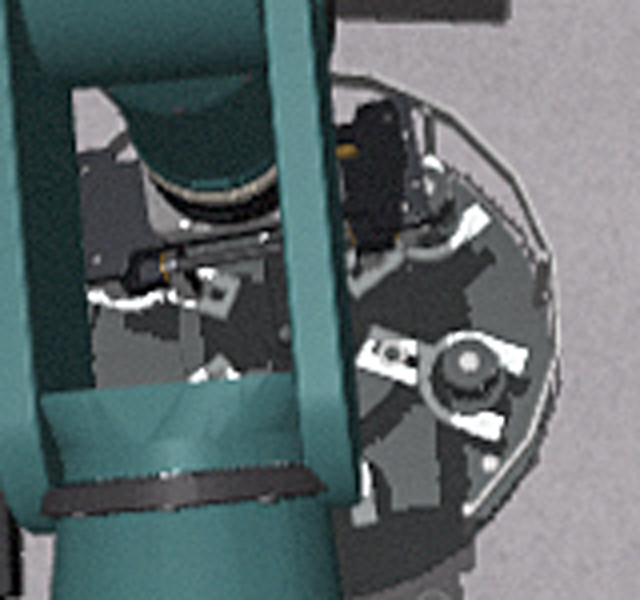

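View pics/s1.png

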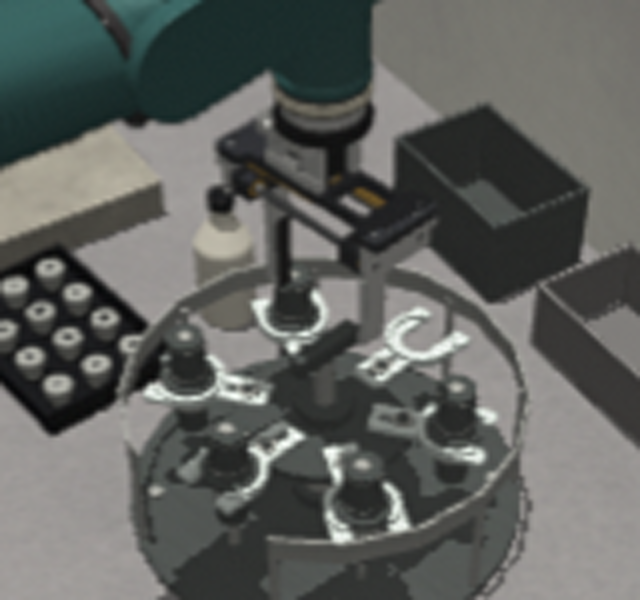

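apply_moves:
  moves:
    - [[0, 0, 0.8], [0, 0, 0], 1]
    - [[0, 0, 2], [0, 0, 0], 0.8]
    - [[0, 0, 3.2], [0, 0, 0], 0.7]
    - [[0, 0, 4.4], [0, 0, 0], 0.6]
    - [[0, 0, 5.4], [0, 0, 0], 0.5]
    - [[0, 0, 6.1], [0, 0, 0], 0.5]
    - [[0, 0, 6.1], [0, 0, 0], 0.5]
    - [[0, 0, 6.1], [0, 0, 0], 0.4]
    - [[0, 0, 6.1], [0, 0, 0], 0.3]
    - [[0, 0, 6.1], [0, 0, 0], 0.25]

```text
time: 3.53
tool_pos: [0.6179, 0.1354, 0.1796]
ee_rot: [3.141, -0.002, 0.214]
wrist_force: [1.0, 0.2, 0.5]
width: 0.0377
```

apply_moves:
  moves:
    - [[0, 0, 0], [0, 0, 0], 0.2]
    - [[0, 0, 0], [0, 0, 0], 0.1]
    - [[0, 0, 0], [0, 0, 0], 0]
    - [[0, 0, 0], [0, 0, 0], 0]
    - [[0, 0, 0], [0, 0, 0], 0]
    - [[0, 0, 0], [0, 0, 0], 0]
    - [[0, 0, 0], [0, 0, 0], 0]
    - [[0, 0, 0], [0, 0, 0], 0]
    - [[0, 0, 0], [0, 0, 0], 0]
    - [[0, 0, 0], [0, 0, 0], 0]

```text
time: 4.37
tool_pos: [0.6173, 0.1368, 0.1791]
ee_rot: [-3.139, -0.001, 0.215]
wrist_force: [-0.8, 4.6, 2.1]
width: 0.0167
```

apply_moves:
  moves:
    - [[0.02, -0.1, 0], [0, 0, -0.02], 0]
    - [[0.04, -0.2, 0], [0, 0, -0.07], 0]
    - [[0.04, -0.2, 0], [0, 0, -0.15], 0]
    - [[0.04, -0.2, 0], [0, 0, -0.24], 0]
    - [[0.04, -0.2, 0], [0, 0, -0.33], 0]
    - [[0.04, -0.2, 0], [0, 0, -0.42], 0]
    - [[0.04, -0.2, 0], [0, 0, -0.51], 0]
    - [[0.04, -0.2, 0], [0, 0, -0.6], 0]
    - [[0.04, -0.2, 0], [0, 0, -0.69], 0]
    - [[0.04, -0.2, 0], [0, 0, -0.78], 0]

```text
time: 5.2
tool_pos: [0.6181, 0.1362, 0.1791]
ee_rot: [3.139, 0.001, 0.997]
wrist_force: [0.3, 0.8, 2.0]
width: 0.0168
```

apply_moves:
  moves:
    - [[0, 0, 0], [0, 0, -0.09], 0]
    - [[0, 0, 0], [0, 0, -0.18], 0]
    - [[0, 0, 0], [0, 0, -0.27], 0]
    - [[0, 0, 0], [0, 0, -0.36], 0]
    - [[0, 0, 0], [0, 0, -0.45], 0]
    - [[0, 0, 0], [0, 0, -0.54], 0]
    - [[0, 0, 0], [0, 0, -0.63], 0]
    - [[0, 0, 0], [0, 0, -0.72], 0]
    - [[0, 0, 0], [0, 0, -0.81], 0]
    - [[0, 0, 0], [0, 0, -0.9], 0]

```text
time: 6.03
tool_pos: [0.6192, 0.136, 0.179]
ee_rot: [3.138, 0.004, 1.897]
wrist_force: [3.3, 0.4, 0.8]
width: 0.017
```

apply_moves:
  moves:
    - [[0, 0, 0], [0, 0, -0.09], 0]
    - [[0, 0, 0], [0, 0, -0.18], 0]
    - [[0, 0, 0], [0, 0, -0.27], 0]
    - [[0, 0, 0], [0, 0, -0.36], 0]
    - [[0, 0, 0], [0, 0, -0.45], 0]
    - [[0, 0, 0], [0, 0, -0.54], 0]
    - [[0, 0, 0], [0, 0, -0.63], 0]
    - [[0, 0, 0], [0, 0, -0.72], 0]
    - [[0, 0, 0], [0, 0, -0.81], 0]
    - [[0, 0, 0], [0, 0, -0.9], 0]

```text
time: 6.87
tool_pos: [0.62, 0.1367, 0.179]
ee_rot: [3.14, 0.006, 2.797]
wrist_force: [5.4, 1.3, 0.1]
width: 0.0171
```

apply_moves:
  moves:
    - [[0, 0, 0], [0, 0, -0.09], 0]
    - [[0, 0, 0], [0, 0, -0.18], 0]
    - [[0, 0, 0], [0, 0, -0.27], 0]
    - [[0, 0, 0], [0, 0, -0.36], 0]
    - [[0, 0, 0], [0, 0, -0.45], 0]
    - [[0, 0, 0], [0, 0, -0.53], 0]
    - [[0, 0, 0], [0, 0, -0.59], 0]
    - [[0, 0, 0], [0, 0, -0.627], 0]
    - [[0, 0, 0], [0, 0, -0.627], 0]
    - [[0, 0, 0], [0, 0, -0.627], 0]

```text
time: 7.7
tool_pos: [0.62, 0.1375, 0.179]
ee_rot: [-3.14, 0.007, -2.862]
wrist_force: [5.0, 3.8, -0.2]
width: 0.0171
```

Run:
```python
from h import *
t=optics.snapshot('top')[:,:,::-1]; s=optics.snapshot('side')[:,:,::-1]
cv2.imwrite('pics/t2f.png',t);cv2.imwrite('pics/s2f.png',s)
crop('top',t,140,90,160,150,4,'t2.png');crop('side',s,180,105,140,120,5,'s2.png')
o=robot.get_obs();print(o['tool_pos'],np.degrees(o['ee_rot']),o['wrist_force'],o['wrist_torque'],o['joint_positions'])
```

```text
[0.62001734 0.13751255 0.17904402] [-179.92476206    0.39167474 -163.97098091] [ 4.60985491  2.99636978 -0.70177177] [ 0.79046062 -1.14942425  0.04647029] [ 1.29159933e-01  2.82031840e-01  1.22409462e+00 -2.73138788e-04
  1.62851055e+00 -1.72140777e+00]
```

View pics/t2.png

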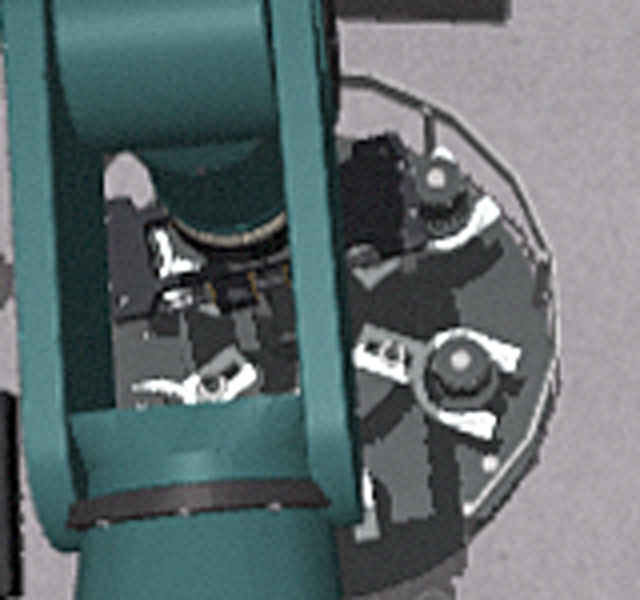

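View pics/s2.png

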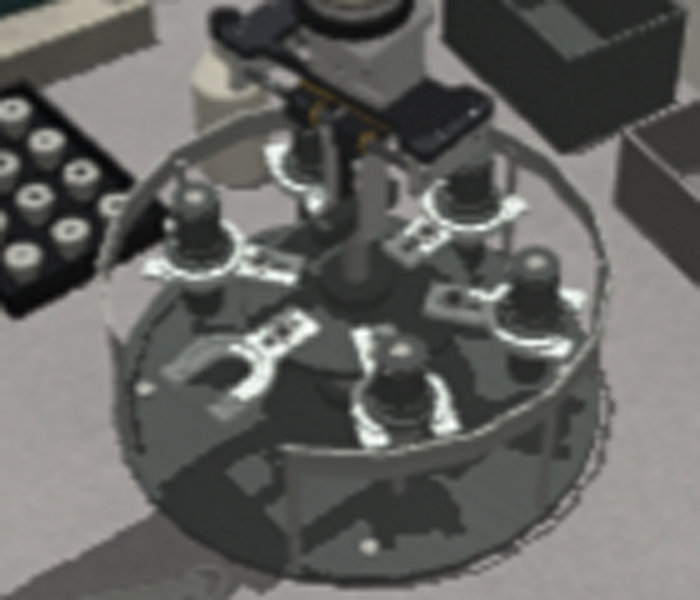

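apply_moves:
  moves:
    - [[-0.15, 0, 0], [0, 0, 0], 0]
    - [[-0.3, 0, 0], [0, 0, 0], 0]
    - [[-0.3, 0, 0], [0, 0, 0], 0]
    - [[-0.3, 0, 0], [0, 0, 0], 0]
    - [[-0.3, 0, 0], [0, 0, 0], 0.1]
    - [[-0.3, 0, 0], [0, 0, 0], 0.2]
    - [[-0.3, 0, 0], [0, 0, 0], 0.35]
    - [[-0.3, 0, 0], [0, 0, 0], 0.5]
    - [[-0.3, 0, 0], [0, 0, 0], 0.5]
    - [[-0.3, 0, 0], [0, 0, 0], 0.5]

```text
time: 8.63
tool_pos: [0.62, 0.138, 0.1777]
ee_rot: [-3.141, -0.001, -2.862]
wrist_force: [0.5, -0.1, -0.6]
width: 0.042
```

apply_moves:
  moves:
    - [[-0.3, 0, -1], [0, 0, 0], 0.5]
    - [[-0.3, 0, -3], [0, 0, 0], 0.5]
    - [[-0.3, 0, -5], [0, 0, 0], 0.5]
    - [[-0.3, 0, -6.5], [0, 0, 0], 0.5]
    - [[-0.3, 0, -7], [0, 0, 0.08], 0.5]
    - [[-0.3, 0, -7], [0, 0, 0.18], 0.5]
    - [[-0.3, 0, -7], [0, 0, 0.28], 0.5]
    - [[-0.3, 0, -7], [0, 0, 0.4], 0.5]
    - [[-0.3, 0, -7], [0, 0, 0.52], 0.5]
    - [[-0.3, 0, -7], [0, 0, 0.64], 0.5]

```text
time: 9.47
tool_pos: [0.6234, 0.139, 0.2493]
ee_rot: [3.141, 0.001, 2.775]
wrist_force: [-0.3, 0.3, 0.2]
width: 0.0467
```

Run:
```python
from h import *
plan([.6228,.1388,.249],159.3,[.4565,-.3155,.21],106)
```

```text
shift cm [ -0.5  -48.38   3.9 ] rz 0.9303
```

apply_moves:
  moves:
    - [[0, -1.2, 0], [0, 0, 0.04], 0.5]
    - [[0, -4, 0], [0, 0, 0.1], 0.5]
    - [[0, -7, 0], [0, 0, 0.18], 0.5]
    - [[0, -10, 0], [0, 0, 0.26], 0.5]
    - [[-0.1, -13, 0], [0, 0, 0.34], 0.5]
    - [[-0.2, -16, 0.3], [0, 0, 0.42], 0.5]
    - [[-0.2, -19, 0.7], [0, 0, 0.5], 0.5]
    - [[-0.2, -22, 1.1], [0, 0, 0.58], 0.5]
    - [[-0.3, -25, 1.5], [0, 0, 0.66], 0.55]
    - [[-0.3, -28, 2], [0, 0, 0.73], 0.6]

```text
time: 10.3
tool_pos: [0.5261, -0.1261, 0.2293]
ee_rot: [3.141, 0.002, 2.048]
wrist_force: [0.8, -0.3, 0.2]
width: 0.0544
```

Run:
```python
from h import *
p,y=adv([.6228,.1388,.249],159.3,[-.3,-28,2],.73)
print(p,y,robot.get_obs()['tool_pos'])
plan(p,y,[.4565,-.3155,.21],106)
```

```text
[ 0.52663338 -0.12418475  0.229     ] 117.47408095544992 [ 0.52614997 -0.1260984   0.22929212]
shift cm [-13.74 -15.05   1.9 ] rz 0.2003
```

apply_moves:
  moves:
    - [[-2, -2.2, 0.3], [0, 0, 0.03], 0.6]
    - [[-4, -4.4, 0.6], [0, 0, 0.06], 0.6]
    - [[-6, -6.6, 0.9], [0, 0, 0.09], 0.6]
    - [[-8, -8.8, 1.2], [0, 0, 0.12], 0.6]
    - [[-10, -11, 1.5], [0, 0, 0.15], 0.6]
    - [[-12, -13.1, 1.7], [0, 0, 0.18], 0.6]
    - [[-13.2, -14.5, 1.9], [0, 0, 0.2], 0.6]
    - [[-13.74, -15.05, 1.9], [0, 0, 0.2], 0.6]
    - [[-13.74, -15.05, 1.9], [0, 0, 0.2], 0.6]
    - [[-13.74, -15.05, 1.9], [0, 0, 0.2], 0.6]

```text
time: 11.13
tool_pos: [0.457, -0.3153, 0.2099]
ee_rot: [3.141, -0.0, 1.851]
wrist_force: [1.4, 0.0, 0.9]
width: 0.0569
```

Run:
```python
from h import *
t=optics.snapshot('top')[:,:,::-1]; s=optics.snapshot('side')[:,:,::-1]
cv2.imwrite('pics/t3f.png',t);cv2.imwrite('pics/s3f.png',s)
crop('top',t,140,100,150,150,4,'t3.png');crop('side',s,220,170,140,150,4,'s3.png')
o=robot.get_obs();print(o['tool_pos'],np.degrees(o['ee_rot']),o['wrist_force'])
```

```text
[ 0.45747998 -0.31446549  0.20995726] [1.79961123e+02 9.56629598e-03 1.06153887e+02] [ 1.28238421 -0.92681721 -0.58840927]
```

View pics/t3.png

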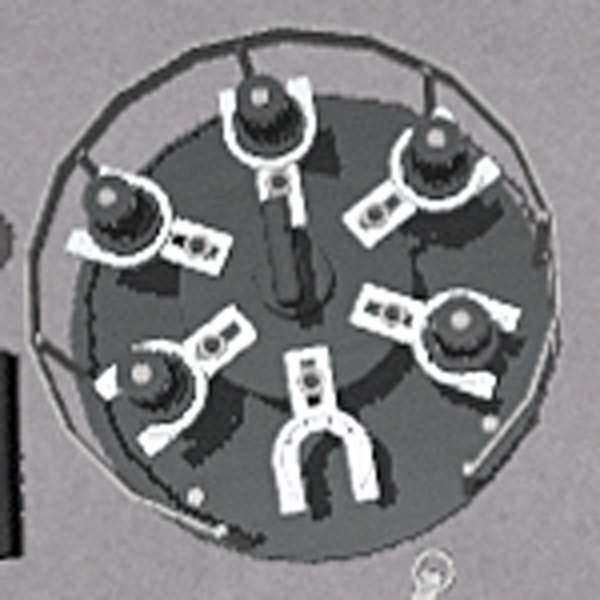

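View pics/s3.png

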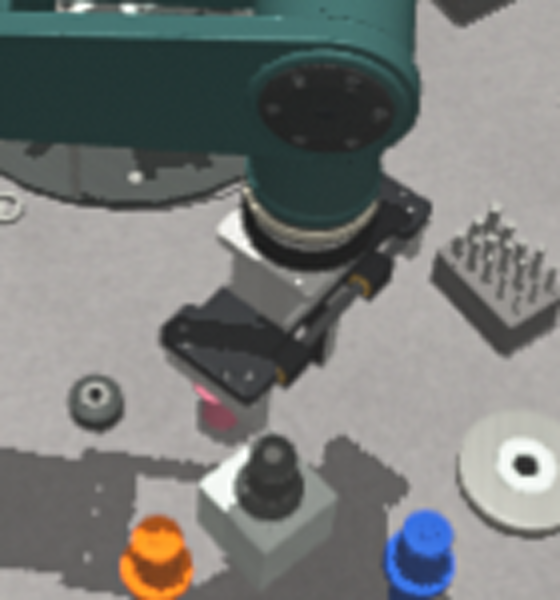

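```bash
python3 - <<'E'
from h import *
T=lambda p:(np.array(p,float)+.5)/4-.5+np.array([140,100])
scr=T([(312,380),(392,314),(375,214),(278,182),(198,245),(212,345)])
P=onz('top',scr,.123); c,r=circ(P); print('screws',c,r)
a=np.degrees(np.arctan2(P[:,1]-c[1],P[:,0]-c[0]));print(a,(a%60))
ch=onz('top',T([(261,97),(436,137),(459,320),(141,374),(107,197)]),.166)
d=ch[:,:2]-c; print(np.hypot(*d.T),np.degrees(np.arctan2(d[:,1],d[:,0]))%60)
tips=onz('top',T([(280,514),(302,512),(357,502),(380,497)]),.119);print(tips)
d=tips.mean(0)[:2]-c; print(np.hypot(*d),np.degrees(np.arctan2(d[1],d[0]))%360)
slot=onz('top',T([(323,432)]),.119);d=slot[0,:2]-c;print('slot end r',np.hypot(*d))
outer=onz('top',T([(316,408)]),.119);d=outer[0,:2]-c;print('outer r',np.hypot(*d))
E
python3 - <<'E'
import cv2
t=cv2.imread('pics/t3f.png'); cv2.imwrite('pics/t3z.png',cv2.resize(t[180:235,195:250],None,fx=10,fy=10,interpolation=cv2.INTER_CUBIC))
E
```

```text
screws [0.61750214 0.13428975] 0.06950466663968534
[-167.15926908 -108.28175919  -47.52532647   12.61142616   71.81969661
  132.02201294] [12.84073092 11.71824081 12.47467353 12.61142616 11.81969661 12.02201294]
[0.11320036 0.12586324 0.11578035 0.11547631 0.12473153] [12.06883711 13.33220165 12.31009407 11.32290542 11.76335999]
[[0.46203513 0.13503179 0.119     ]
 [0.46380599 0.12095715 0.119     ]
 [0.47143834 0.08592248 0.119     ]
 [0.47515738 0.07127576 0.119     ]]
0.15257395597675746 191.72028676692943
slot end r 0.10409498173053851
outer r 0.08759367281641091
```

View pics/t3z.png

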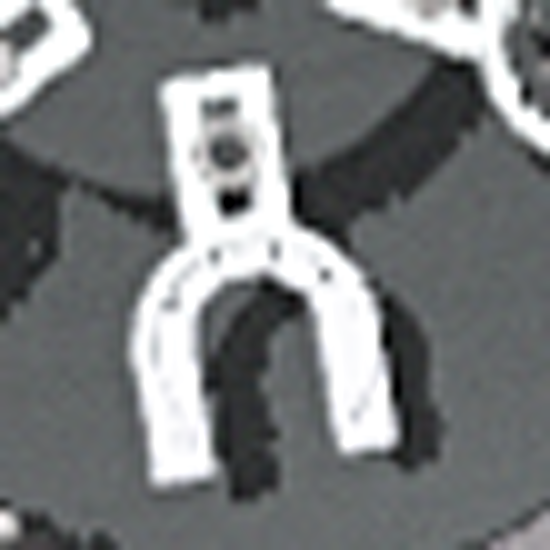

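Run:
```python
from h import *
plan([.4565,-.3155,.21],106,[.620,.138,.249],192.2)
```

```text
shift cm [39.09 28.22 -3.9 ] rz -1.5045
```

apply_moves:
  moves:
    - [[1, 0.7, -0.6], [0, 0, -0.04], 0.6]
    - [[3, 2.2, -1.6], [0, 0, -0.12], 0.6]
    - [[5.5, 4, -2.6], [0, 0, -0.21], 0.6]
    - [[8, 5.8, -3.4], [0, 0, -0.3], 0.6]
    - [[10.5, 7.6, -3.9], [0, 0, -0.39], 0.6]
    - [[13, 9.4, -3.9], [0, 0, -0.48], 0.6]
    - [[15.5, 11.2, -3.9], [0, 0, -0.57], 0.6]
    - [[18, 13, -3.9], [0, 0, -0.66], 0.6]
    - [[20.5, 14.8, -3.9], [0, 0, -0.75], 0.6]
    - [[23, 16.6, -3.9], [0, 0, -0.84], 0.6]

```text
time: 12.07
tool_pos: [0.5532, -0.0448, 0.2495]
ee_rot: [3.141, 0.001, 2.7]
wrist_force: [1.1, 0.3, -0.6]
width: 0.0563
```

Run:
```python
from h import *
p,y=adv([.4565,-.3155,.21],106,[23,16.6,-3.9],-.84)
print(p,y,robot.get_obs()['tool_pos'])
plan(p,y,[.620,.138,.249],192.2)
```

```text
[ 0.55267285 -0.04865401  0.249     ] 154.12845479098917 [ 0.55316392 -0.04480502  0.24951072]
shift cm [ 2.09 19.73  0.  ] rz -0.6645
```

apply_moves:
  moves:
    - [[0.3, 2.7, 0], [0, 0, -0.09], 0.6]
    - [[0.6, 5.5, 0], [0, 0, -0.18], 0.6]
    - [[0.9, 8.3, 0], [0, 0, -0.27], 0.6]
    - [[1.2, 11.1, 0], [0, 0, -0.36], 0.6]
    - [[1.5, 13.9, 0], [0, 0, -0.45], 0.6]
    - [[1.7, 16.2, 0], [0, 0, -0.54], 0.6]
    - [[1.9, 18.2, 0], [0, 0, -0.61], 0.6]
    - [[2, 19.3, 0], [0, 0, -0.66], 0.6]
    - [[2.09, 19.73, 0], [0, 0, -0.6645], 0.6]
    - [[2.09, 19.73, 0], [0, 0, -0.6645], 0.6]

```text
time: 12.9
tool_pos: [0.6196, 0.1408, 0.2488]
ee_rot: [3.141, 0.0, -2.924]
wrist_force: [0.1, 0.3, -0.1]
width: 0.0564
```

apply_moves:
  moves:
    - [[0, 0, 0], [0, 0, 0], 0.6]
    - [[0, 0, 1], [0, 0, 0], 0.6]
    - [[0, 0, 2.4], [0, 0, 0], 0.6]
    - [[0, 0, 3.9], [0, 0, 0], 0.55]
    - [[0, 0, 5.4], [0, 0, 0], 0.5]
    - [[0, 0, 6.6], [0, 0, 0], 0.45]
    - [[0, 0, 7], [0, 0, 0], 0.4]
    - [[0, 0, 7], [0, 0, 0], 0.4]
    - [[0, 0, 7], [0, 0, 0], 0.3]
    - [[0, 0, 7], [0, 0, 0], 0.25]

```text
time: 13.73
tool_pos: [0.6207, 0.1381, 0.1797]
ee_rot: [-3.141, 0.002, -2.928]
wrist_force: [-0.0, 0.2, 0.8]
width: 0.028
```

apply_moves:
  moves:
    - [[0, 0, 0], [0, 0, 0], 0.15]
    - [[0, 0, 0], [0, 0, 0], 0.05]
    - [[0, 0, 0], [0, 0, 0], 0]
    - [[0, 0, 0], [0, 0, 0], 0]
    - [[0, 0, 0], [0, 0, 0], 0]
    - [[0, 0, 0], [0, 0, -0.03], 0]
    - [[0, 0, 0], [0, 0, -0.06], 0]
    - [[0, 0, 0], [0, 0, -0.09], 0]
    - [[0, 0, 0], [0, 0, -0.12], 0]
    - [[0, 0, 0], [0, 0, -0.13], 0]

```text
time: 14.57
tool_pos: [0.6208, 0.138, 0.1797]
ee_rot: [-3.141, 0.002, -2.797]
wrist_force: [0.4, -2.0, 4.6]
width: 0.0159
```

Run:
```python
from h import *
s=optics.snapshot('side')[:,:,::-1]
cv2.imwrite('pics/s4f.png',s)
crop('side',s,180,105,140,120,5,'s4.png')
o=robot.get_obs();print(o['tool_pos'],np.degrees(o['ee_rot']),o['wrist_force'],o['wrist_torque'],o['width'])
```

```text
[0.62077008 0.13799762 0.17976737] [-1.79939623e+02  1.30004086e-01 -1.60286556e+02] [ 1.35311808 -1.68230703  5.47315993] [-0.33810036 -0.2699855  -0.03609529] 0.016152551335315367
```

View pics/s4.png

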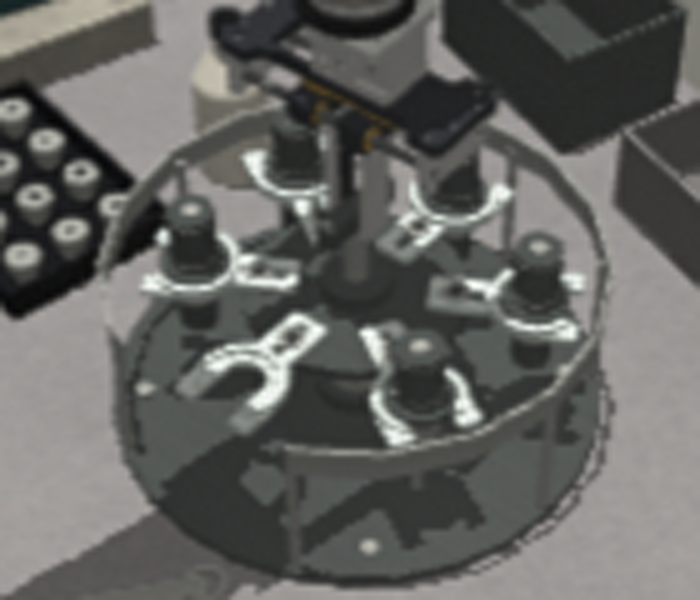

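Run:
```python
from h import *
S=lambda p:(np.array(p,float)+.5)/5-.5+np.array([180,105])
c=np.array([.6165,.1365])
for z,A,B in((.166,[(400,350),(537,262),(196,198)],[(418,345),(540,245),(190,208)]),(.123,[(280,333)],[(292,335)])):
    for p in (A,B):
        P=onz('side',S(p),z)[:,:2]-c
        print(z,np.hypot(*P.T).round(4),(np.degrees(np.arctan2(P[:,1],P[:,0]))%360).round(2))
```

```text
0.166 [0.1158 0.1245 0.1148] [251.84 312.87 132.11]
0.166 [0.1151 0.1242 0.116 ] [257.98 320.5  137.37]
0.123 [0.0764] [195.14]
0.123 [0.0726] [200.88]
```

apply_moves:
  moves:
    - [[0, 0, 0], [0, 0, 0.015], 0]
    - [[0, 0, 0], [0, 0, 0.03], 0]
    - [[0, 0, 0], [0, 0, 0.045], 0]
    - [[0, 0, 0], [0, 0, 0.055], 0]
    - [[0, 0, 0], [0, 0, 0.055], 0]
    - [[0, 0, 0], [0, 0, 0.055], 0]
    - [[0, 0, 0], [0, 0, 0.055], 0]
    - [[0, 0, 0], [0, 0, 0.055], 0]
    - [[0, 0, 0], [0, 0, 0.055], 0]
    - [[0, 0, 0], [0, 0, 0.055], 0]

```text
time: 15.45
tool_pos: [0.6208, 0.1379, 0.1798]
ee_rot: [-3.14, 0.002, -2.853]
wrist_force: [0.7, -2.3, 4.8]
width: 0.0167
```

Run:
```python
from h import *
s=optics.snapshot('side')[:,:,::-1]
cv2.imwrite('pics/s5f.png',s)
crop('side',s,180,105,140,120,5,'s5.png')
o=robot.get_obs();print(o['tool_pos'],np.degrees(o['ee_rot']),o['wrist_force'],o['wrist_torque'],o['width'])
```

```text
[0.6208025  0.13789241 0.17976561] [-1.79924277e+02  1.32076755e-01 -1.63467679e+02] [-0.19100604 -2.53627484  5.81337682] [-0.42175999 -0.22817865  0.1684955 ] 0.016398107932898316
```

View pics/s5.png

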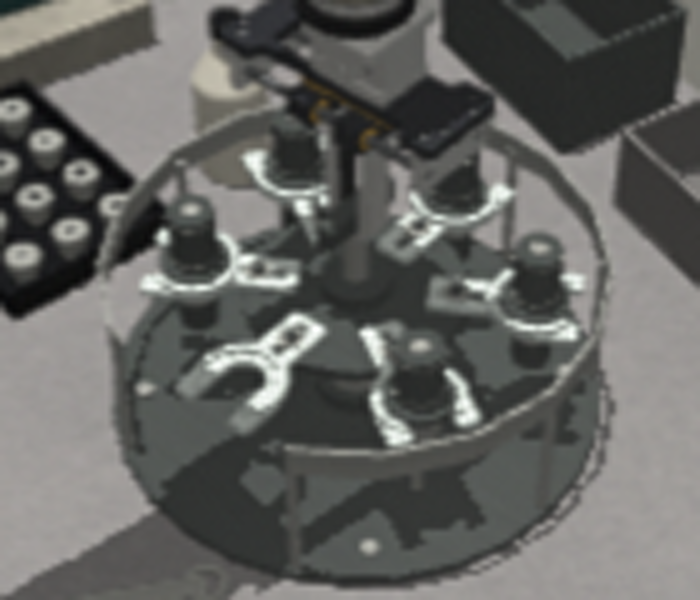

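apply_moves:
  moves:
    - [[0, 0, 0], [0, 0, 0.015], 0]
    - [[0, 0, 0], [0, 0, 0.03], 0]
    - [[0, 0, 0], [0, 0, 0.045], 0]
    - [[0, 0, 0], [0, 0, 0.055], 0]
    - [[0, 0, 0], [0, 0, 0.055], 0]
    - [[0, 0, 0], [0, 0, 0.055], 0]
    - [[0, 0, 0], [0, 0, 0.055], 0]
    - [[0, 0, 0], [0, 0, 0.055], 0]
    - [[0, 0, 0], [0, 0, 0.055], 0]
    - [[0, 0, 0], [0, 0, 0.055], 0]

```text
time: 16.33
tool_pos: [0.6208, 0.1378, 0.1797]
ee_rot: [-3.14, 0.002, -2.908]
wrist_force: [0.9, -2.2, 5.2]
width: 0.0165
```

Run:
```python
from h import *
s=optics.snapshot('side')[:,:,::-1]
cv2.imwrite('pics/s6f.png',s)
crop('side',s,180,105,140,120,5,'s6.png')
o=robot.get_obs();print(o['tool_pos'],np.degrees(o['ee_rot']),o['wrist_force'],o['wrist_torque'],o['width'])
```

```text
[0.62081977 0.13776034 0.17975543] [-1.79923293e+02  1.35417358e-01 -1.66637246e+02] [ 0.3991779 -2.5873069  6.2825636] [-0.45453961 -0.29277075  0.09643535] 0.016343365217436515
```

View pics/s6.png

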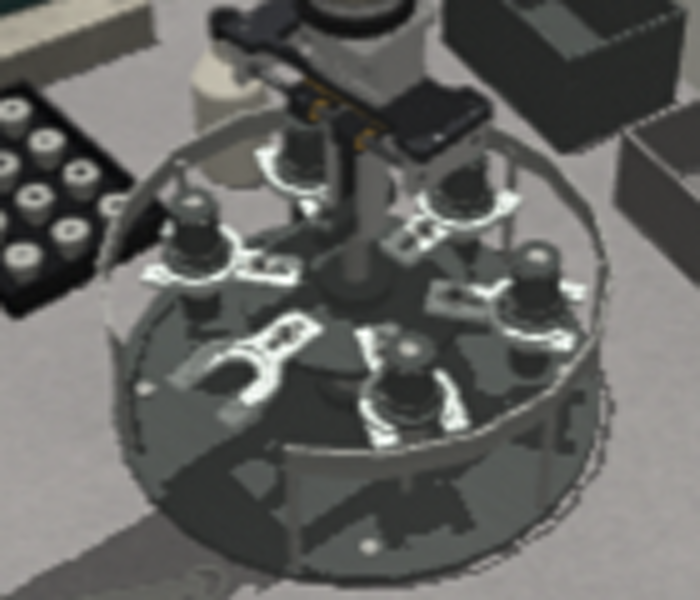

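apply_moves:
  moves:
    - [[0, 0, 0], [0, 0, -0.015], 0]
    - [[0, 0, 0], [0, 0, -0.03], 0]
    - [[0, 0, 0], [0, 0, -0.045], 0]
    - [[0, 0, 0], [0, 0, -0.063], 0]
    - [[0, 0, 0], [0, 0, -0.063], 0]
    - [[0, 0, 0], [0, 0, -0.063], 0]
    - [[0, 0, 0], [0, 0, -0.063], 0]
    - [[0, 0, 0], [0, 0, -0.063], 0]
    - [[0, 0, 0], [0, 0, -0.063], 0]
    - [[0, 0, 0], [0, 0, -0.063], 0]

```text
time: 17.22
tool_pos: [0.6208, 0.1379, 0.1797]
ee_rot: [-3.14, 0.002, -2.846]
wrist_force: [-0.5, -2.4, 5.4]
width: 0.0165
```

Run:
```python
from h import *
s=optics.snapshot('side')[:,:,::-1]
cv2.imwrite('pics/s7f.png',s)
S=[cv2.cvtColor(cv2.imread(f'pics/s{i}f.png'),cv2.COLOR_BGR2GRAY) for i in (2,4,5,6,7)]
# track chuck top dots subpixel by bright centroid
for (u,v) in((260.5,174),(287,156),(218.5,145.5)):
    out=[]
    for g in S:
        w=g[int(v)-9:int(v)+10,int(u)-8:int(u)+9].astype(np.float32)
        tm=S[0][int(round(v))-3:int(round(v))+4,int(round(u))-3:int(round(u))+4].astype(np.float32)
        r=cv2.matchTemplate(w,tm,cv2.TM_CCOEFF_NORMED); _,m,_,l=cv2.minMaxLoc(r)
        x,y=l
        dx=dy=0
        if 0<x<r.shape[1]-1: a,b,c=r[y,x-1:x+2]; dx=(a-c)/(2*(a-2*b+c))
        if 0<y<r.shape[0]-1: a,b,c=r[y-1:y+2,x]; dy=(a-c)/(2*(a-2*b+c))
        out.append((round(int(u)-8+x+3+dx,2),round(int(v)-9+y+3+dy,2)))
    P=onz('side',out,.166)[:,:2]-np.array([.6165,.1365]); print(out,(np.degrees(np.arctan2(P[:,1],P[:,0]))%60).round(2))
o=robot.get_obs();print(np.degrees(o['ee_rot']),o['wrist_torque'],o['wrist_force'])
```

```text
[(np.float32(260.02), np.float32(173.96)), (np.float32(263.82), np.float32(173.1)), (np.float32(263.82), np.float32(173.1)), (np.float32(261.57), np.float32(173.77)), (np.float32(261.57), np.float32(173.77))] [12.86 19.32 19.32 15.38 15.38]
[(np.float32(286.98), np.float32(155.98)), (np.float32(287.69), np.float32(153.01)), (np.float32(287.68), np.float32(153.16)), (np.float32(287.39), np.float32(154.74)), (np.float32(287.38), np.float32(154.74))] [15.07 21.83 21.49 17.92 17.92]
[(np.float32(218.1), np.float32(146.15)), (np.float32(217.32), np.float32(148.69)), (np.float32(217.34), np.float32(148.68)), (np.float32(217.9), np.float32(147.09)), (np.float32(217.86), np.float32(147.1))] [17.09 23.49 23.46 19.45 19.49]
[-1.79934156e+02  1.32467127e-01 -1.63065656e+02] [-0.33947601 -0.260938   -0.17703582] [ 0.77644671 -1.52940912  5.48931536]
```

apply_moves:
  moves:
    - [[0, 0, 0], [0, 0, -0.01], 0]
    - [[0, 0, 0], [0, 0, -0.02], 0]
    - [[0, 0, 0], [0, 0, -0.026], 0]
    - [[0, 0, 0], [0, 0, -0.026], 0]
    - [[0, 0, 0], [0, 0, -0.026], 0]
    - [[0, 0, 0], [0, 0, -0.026], 0]
    - [[0, 0, 0], [0, 0, -0.026], 0]
    - [[0, 0, 0], [0, 0, -0.026], 0]
    - [[0, 0, 0], [0, 0, -0.026], 0]
    - [[0, 0, 0], [0, 0, -0.026], 0]

```text
time: 18.1
tool_pos: [0.6208, 0.1379, 0.1797]
ee_rot: [-3.14, 0.002, -2.82]
wrist_force: [1.0, -2.8, 6.3]
width: 0.0165
```

```bash
cat > tr.py <<'E'
from h import *
def track(names):
  S=[cv2.cvtColor(cv2.imread(f'pics/{i}.png'),cv2.COLOR_BGR2GRAY) for i in ['s2f']+names]
  for (u,v) in((260.5,174),(287,156),(218.5,145.5)):
    out=[]
    for g in S:
        w=g[int(v)-9:int(v)+10,int(u)-8:int(u)+9].astype(np.float32)
        tm=S[0][int(round(v))-3:int(round(v))+4,int(round(u))-3:int(round(u))+4].astype(np.float32)
        r=cv2.matchTemplate(w,tm,cv2.TM_CCOEFF_NORMED); _,m,_,l=cv2.minMaxLoc(r)
        x,y=l;dx=dy=0
        if 0<x<r.shape[1]-1: a,b,c=r[y,x-1:x+2]; dx=(a-c)/(2*(a-2*b+c))
        if 0<y<r.shape[0]-1: a,b,c=r[y-1:y+2,x]; dy=(a-c)/(2*(a-2*b+c))
        out.append((int(u)-8+x+3+dx,int(v)-9+y+3+dy))
    P=onz('side',out,.166)[:,:2]-np.array([.6165,.1365]); a=np.degrees(np.arctan2(P[:,1],P[:,0]))%60; print((a-a[0]).round(2))
E
python3 - <<'E'
from tr import *
s=optics.snapshot('side')[:,:,::-1]
cv2.imwrite('pics/s8f.png',s)
track(['s6f','s8f'])
o=robot.get_obs();print(np.degrees(o['ee_rot']),o['wrist_torque'],o['wrist_force'])
E
```

```text
[0.   2.53 4.4 ]
[0.   2.85 4.43]
[0.   2.37 4.58]
[-1.79938257e+02  1.27462334e-01 -1.61574455e+02] [-0.31693405 -0.23889124 -0.19942266] [ 1.0554741  -1.67009441  4.87087942]
```

apply_moves:
  moves:
    - [[0, 0, 0], [0, 0, 0.02], 0]
    - [[0, 0, 0], [0, 0, 0.02], 0]
    - [[0, 0, 0], [0, 0, 0.02], 0.1]
    - [[0, 0, 0], [0, 0, 0.02], 0.2]
    - [[0, 0, 0], [0, 0, 0.02], 0.3]
    - [[0, 0, 0], [0, 0, 0.02], 0.45]
    - [[0, 0, -0.5], [0, 0, 0.02], 0.5]
    - [[0, 0, -2], [0, 0, 0.02], 0.5]
    - [[0, 0, -4.5], [0, 0, 0.02], 0.5]
    - [[0, 0, -7], [0, 0, 0.02], 0.5]

```text
time: 18.98
tool_pos: [0.6192, 0.1385, 0.2475]
ee_rot: [3.14, -0.004, -2.838]
wrist_force: [0.4, -0.8, 0.0]
width: 0.0465
```

Run:
```python
from tr import *
s=optics.snapshot('side')[:,:,::-1]
cv2.imwrite('pics/s9f.png',s)
track(['s6f','s8f','s9f'])
print(robot.get_obs()['tool_pos'],np.degrees(robot.get_obs()['ee_rot']))
plan([.620,.138,.249],197.28,[.457,-.315,.21],106)
```

```text
[0.   2.53 4.4  4.4 ]
[0.   2.85 4.43 4.43]
[0.   2.37 4.58 4.58]
[0.62145226 0.13877222 0.25506288] [-179.95026646    0.44681392 -162.63631442]
shift cm [ 29.02 -38.41   3.9 ] rz 1.5931
```

apply_moves:
  moves:
    - [[0.6, -0.8, 0], [0, 0, 0.05], 0.5]
    - [[2.2, -3, 0], [0, 0, 0.14], 0.5]
    - [[4, -5.3, 0], [0, 0, 0.24], 0.5]
    - [[5.8, -7.6, 0], [0, 0, 0.34], 0.5]
    - [[7.6, -10, 0], [0, 0, 0.44], 0.5]
    - [[9.4, -12.4, 0], [0, 0, 0.54], 0.5]
    - [[11.2, -14.8, 0], [0, 0, 0.64], 0.5]
    - [[13, -17.2, 0], [0, 0, 0.74], 0.55]
    - [[14.8, -19.6, 0], [0, 0, 0.84], 0.6]
    - [[16.6, -22, 0], [0, 0, 0.94], 0.6]

```text
time: 19.87
tool_pos: [0.5265, -0.1221, 0.2482]
ee_rot: [3.141, -0.001, 2.5]
wrist_force: [-0.3, 0.1, 0.2]
width: 0.0561
```

Run:
```python
from h import *
p,y=adv([.620,.138,.249],197.28,[16.6,-22,0],.94)
print(p,y,robot.get_obs()['tool_pos'],robot.get_obs()['ee_rot'])
plan(p,y,[.457,-.315,.21],106)
```

```text
[ 0.52684163 -0.1213791   0.249     ] 143.42196725770262 [ 0.5264668  -0.12213878  0.24817347] [ 3.14134001e+00 -5.82512803e-04  2.49978674e+00]
shift cm [ -5.93 -19.71   3.9 ] rz 0.6531
```

apply_moves:
  moves:
    - [[-0.9, -3, 0.5], [0, 0, 0.09], 0.6]
    - [[-1.8, -6, 1], [0, 0, 0.18], 0.6]
    - [[-2.7, -9, 1.6], [0, 0, 0.27], 0.6]
    - [[-3.6, -12, 2.3], [0, 0, 0.36], 0.6]
    - [[-4.4, -14.8, 3], [0, 0, 0.46], 0.6]
    - [[-5.2, -17.3, 3.6], [0, 0, 0.56], 0.6]
    - [[-5.7, -19, 3.9], [0, 0, 0.64], 0.6]
    - [[-5.93, -19.71, 3.9], [0, 0, 0.653], 0.6]
    - [[-5.93, -19.71, 3.9], [0, 0, 0.653], 0.6]
    - [[-5.93, -19.71, 3.9], [0, 0, 0.653], 0.6]

```text
time: 20.7
tool_pos: [0.4579, -0.3144, 0.2096]
ee_rot: [3.141, -0.001, 1.853]
wrist_force: [-0.4, -0.4, 0.2]
width: 0.0566
```

Run:
```python
from h import *
t=optics.snapshot('top')[:,:,::-1]; s=optics.snapshot('side')[:,:,::-1]
cv2.imwrite('pics/t10f.png',t);cv2.imwrite('pics/s10f.png',s)
crop('top',t,140,100,150,150,4,'t10.png');crop('top',t,195,175,70,65,9,'t10z.png')
o=robot.get_obs();print(o['tool_pos'],np.degrees(o['ee_rot']),o['wrist_force'])
```

```text
[ 0.45834848 -0.31389544  0.20997749] [1.79948869e+02 1.09370538e-02 1.06220970e+02] [-0.37372535 -0.86425434  1.13988741]
```

View pics/t10.png

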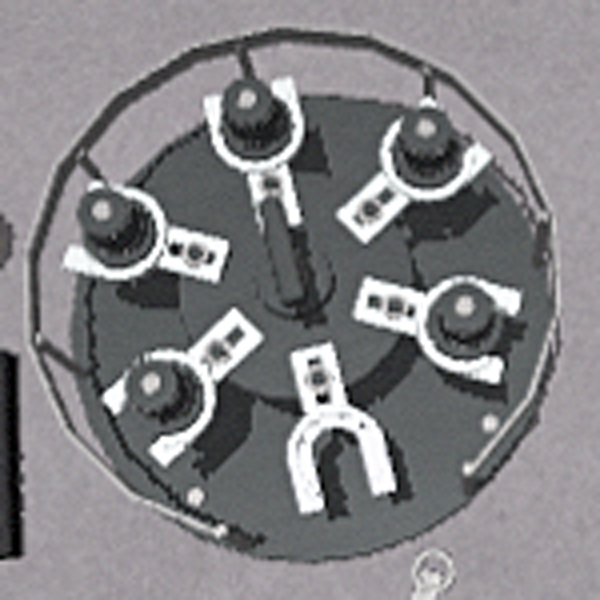

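View pics/t10z.png

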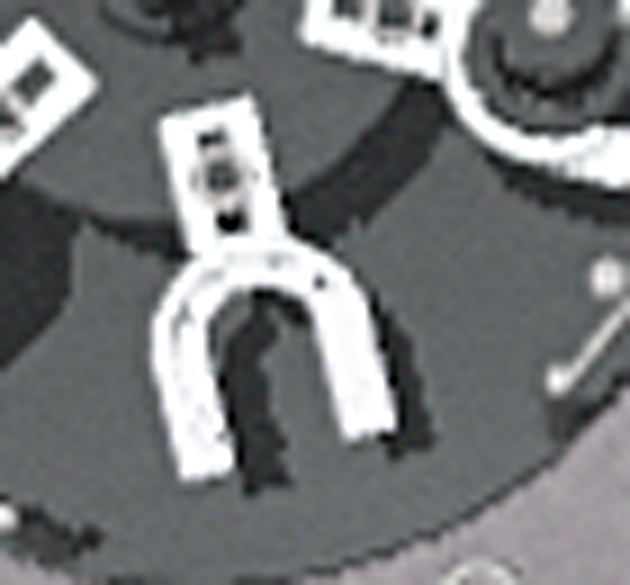

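Run:
```python
from h import *
T=lambda p:(np.array(p,float)+.5)/4-.5+np.array([140,100])
Z=lambda p:(np.array(p,float)+.5)/9-.5+np.array([195,175])
scr=np.r_[Z([(219,175)]),T([(396,306),(372,209),(270,184),(196,252),(220,351)])]
P=onz('top',scr,.123); c,r=circ(P); print('screws',c,r)
a=np.degrees(np.arctan2(P[:,1]-c[1],P[:,0]-c[0]))%360;print(a.round(2),(a%60).mean())
ch=onz('top',T([(248,98),(426,128),(464,305),(151,383),(101,210)]),.166)
d=ch[:,:2]-c; print(np.hypot(*d.T),(np.degrees(np.arctan2(d[:,1],d[:,0]))%60).mean())
tips=onz('top',Z([(180,480),(233,470),(345,440),(399,430)]),.119);print(tips)
d=tips.mean(0)[:2]-c; print('tips',np.hypot(*d),np.degrees(np.arctan2(d[1],d[0]))%360)
e=tips[-1]-tips[0]; print('perp',np.degrees(np.arctan2(-e[0],e[1]))%360, np.linalg.norm(e))
for n,p in(('slotend',(265,285)),('outer',(245,238))):
    q=onz('top',Z([p]),.119)[0,:2]-c;print(n,np.hypot(*q),np.degrees(np.arctan2(q[1],q[0]))%360)
en=onz('top',T([(222,531),(470,471)]),.136)[:,:2]-c; print(np.degrees(np.arctan2(en[:,1],en[:,0]))%360)
en=onz('top',T([(195,497),(490,424)]),.012)[:,:2]-c; print(np.degrees(np.arctan2(en[:,1],en[:,0]))%360)
```

```text
screws [0.61814887 0.1334788 ] 0.06932956207339074
[194.99 255.96 315.85  18.01  76.63 137.43] 16.47713851685859
[0.11397021 0.12440823 0.11529887 0.11540865 0.12586322] 16.65346062849173
[[0.46307833 0.12238369 0.119     ]
 [0.46645059 0.10739406 0.119     ]
 [0.47611719 0.07579379 0.119     ]
 [0.47950338 0.06046967 0.119     ]]
tips 0.152740481558122 195.94830684572602
perp 194.8576497847338 0.06405566347586214
slotend 0.10316839155418554 198.36948786764165
outer 0.08821824630979294 197.14164740100176
[168.26852257 223.33479634]
[150.11021191 240.89669597]
```

apply_moves:
  moves:
    - [[0, 0, 1], [0, 0, 0], 0.6]
    - [[0, 0, 2.6], [0, 0, 0], 0.6]
    - [[0, 0, 4.4], [0, 0, 0], 0.6]
    - [[0, 0, 6], [0, 0, 0], 0.6]
    - [[0, 0, 7.6], [0, 0, 0], 0.6]
    - [[0, 0, 9.2], [0, 0, 0], 0.6]
    - [[0, 0, 10.5], [0, 0, 0], 0.6]
    - [[0, 0, 11.3], [0, 0, 0], 0.6]
    - [[0, 0, 11.3], [0, 0, 0], 0.6]
    - [[0, 0, 11.3], [0, 0, 0], 0.6]

```text
time: 21.63
tool_pos: [0.4577, -0.3143, 0.0962]
ee_rot: [-3.141, -0.001, 1.852]
wrist_force: [-0.7, -0.5, -0.3]
width: 0.0565
```

Run:
```python
from h import *
t=optics.snapshot('top')[:,:,::-1]; s=optics.snapshot('side')[:,:,::-1]
crop('side',s,240,220,100,100,6,'s11.png')
o=robot.get_obs();print(o['tool_pos'],np.degrees(o['ee_rot']),o['wrist_force'])
```

```text
[ 0.45833201 -0.31518952  0.0975934 ] [1.79934317e+02 1.01221586e-01 1.06104588e+02] [0.26810038 0.89621605 0.33134772]
```

View pics/s11.png

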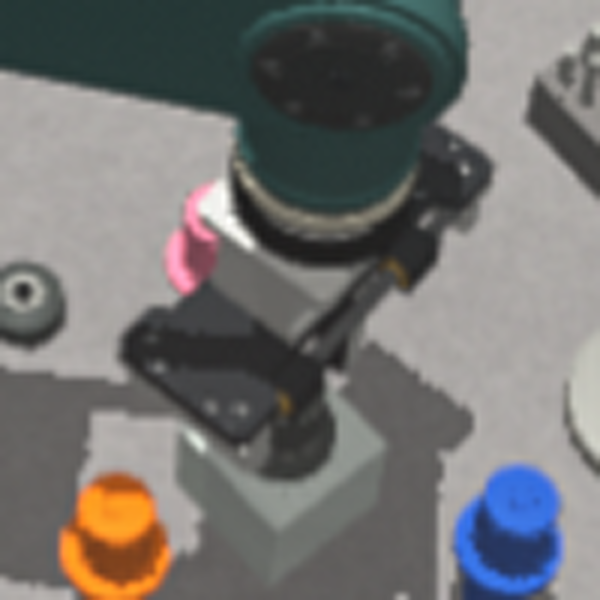

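Now straddling the chuck. Close slowly.

apply_moves:
  moves:
    - [[0, 0, 0], [0, 0, 0], 0.5]
    - [[0, 0, 0], [0, 0, 0], 0.45]
    - [[0, 0, 0], [0, 0, 0], 0.4]
    - [[0, 0, 0], [0, 0, 0], 0.35]
    - [[0, 0, 0], [0, 0, 0], 0.3]
    - [[0, 0, 0], [0, 0, 0], 0.2]
    - [[0, 0, 0], [0, 0, 0], 0.1]
    - [[0, 0, 0], [0, 0, 0], 0]
    - [[0, 0, 0], [0, 0, 0], 0]
    - [[0, 0, 0], [0, 0, 0], 0]

```text
time: 22.57
tool_pos: [0.4561, -0.3159, 0.0973]
ee_rot: [-3.138, 0.001, 1.851]
wrist_force: [-4.9, -0.6, 3.9]
width: 0.0332
```

Run:
```python
from h import *
o=robot.get_obs();print(o['tool_pos'],np.degrees(o['ee_rot']),o['wrist_force'],o['wrist_torque'],o['width'])
```

```text
[ 0.45614692 -0.31589276  0.09725853] [-1.79813653e+02  4.97843986e-02  1.06034630e+02] [-4.92429816 -0.63946265  3.88166367] [-0.26060541  0.832627   -0.00570936] 0.033198084274400914
```

apply_moves:
  moves:
    - [[0, -0.08, 0], [0, 0, 0], 0]
    - [[0, -0.15, 0], [0, 0, 0], 0]
    - [[0, -0.15, 0], [0, 0, 0], 0]
    - [[0, -0.15, -0.3], [0, 0, 0], 0]
    - [[0, -0.15, -0.8], [0, 0, 0], 0]
    - [[0, -0.15, -1.4], [0, 0, 0], 0]
    - [[0, -0.15, -2], [0, 0, 0], 0]
    - [[0, -0.15, -2.6], [0, 0, 0], 0]
    - [[0, -0.15, -3.3], [0, 0, 0], 0]
    - [[0, -0.15, -4], [0, 0, 0], 0]

```text
time: 23.4
tool_pos: [0.4561, -0.315, 0.137]
ee_rot: [-3.141, -0.001, 1.851]
wrist_force: [-2.5, -1.7, -4.8]
width: 0.0334
```

apply_moves:
  moves:
    - [[0, 0, -0.8], [0, 0, 0], 0]
    - [[0, 0, -1.6], [0, 0, 0], 0]
    - [[0, 0, -2.4], [0, 0, 0], 0]
    - [[0, 0, -3.4], [0, 0, 0], 0]
    - [[0, 0, -4.8], [0, 0, 0], 0]
    - [[0, 0, -6.2], [0, 0, 0], 0]
    - [[0, 0, -7.6], [0, 0, 0], 0]
    - [[0, 0, -8.8], [0, 0, 0], 0]
    - [[0, 0, -9], [0, 0, 0], 0]
    - [[0, 0, -9], [0, 0, 0], 0]

```text
time: 24.23
tool_pos: [0.4569, -0.3157, 0.2282]
ee_rot: [3.139, 0.003, 1.852]
wrist_force: [0.6, 0.2, -4.1]
width: 0.0336
```

Run:
```python
from h import *
t=optics.snapshot('top')[:,:,::-1]; s=optics.snapshot('side')[:,:,::-1]
crop('side',s,230,140,140,140,5,'s12.png');crop('top',t,330,170,100,100,6,'t12.png')
o=robot.get_obs();print(o['tool_pos'],np.degrees(o['ee_rot']),o['wrist_force'],o['wrist_torque'],o['width'])
```

```text
[ 0.45605693 -0.31512178  0.2258611 ] [-1.79978620e+02 -5.36134486e-02  1.06077037e+02] [-0.71482351  0.04220332 -4.15842994] [-0.0269483  -0.07807141  0.01857405] 0.033622960475295866
```

View pics/s12.png

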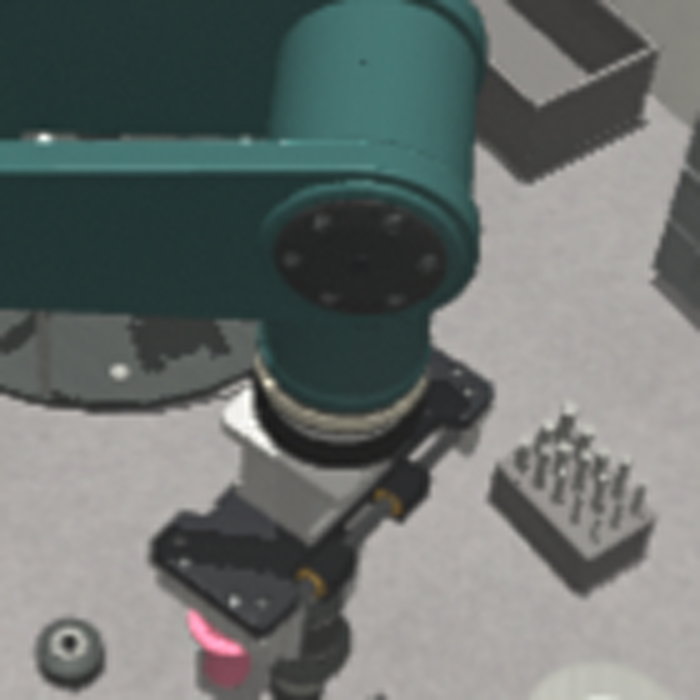

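View pics/t12.png

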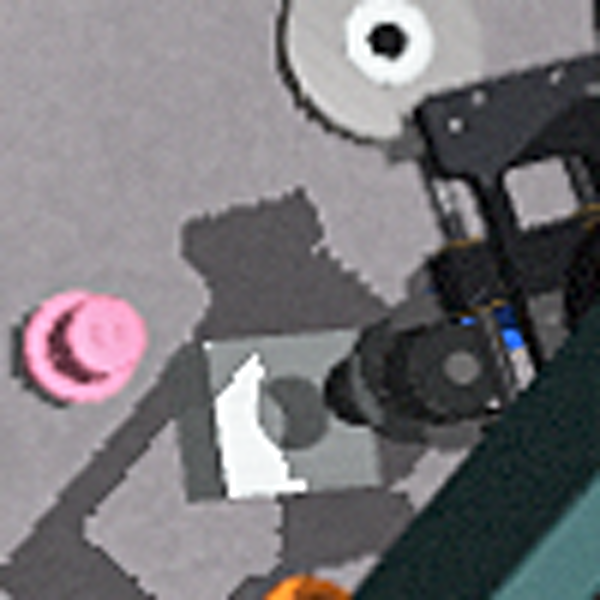

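Run:
```python
from h import *
Z=lambda p:(np.array(p,float)+.5)/6-.5+np.array([330,170])
q=onz('top',Z([(463,367)]),.242); print(q, q+[.0025,.0035,0])
d=q[0,:2]+[.0025,.0035]-np.array([.4563,-.3155]); y=np.radians(106)
print('tool x off',d@[np.cos(y),np.sin(y)],'tool y',d@[np.sin(y),-np.cos(y)])
```

```text
[[ 0.4572324  -0.31892689  0.242     ]] [[ 0.4597324  -0.31542689  0.242     ]]
tool x off -0.0008758225241926979 tool y 0.0033195827742702124
```

Run:
```python
from h import *
plan([.4556,-.3154,.227],106,[.4141,.0777,.205],106.2)
```

```text
shift cm [38.93  6.85  2.2 ] rz -0.0035
```

apply_moves:
  moves:
    - [[0.5, 0.1, 0], [0, 0, 0], 0]
    - [[1.8, 0.3, 0], [0, 0, 0], 0]
    - [[3.6, 0.6, 0], [0, 0, 0], 0]
    - [[6, 1.05, 0], [0, 0, 0], 0]
    - [[8.5, 1.5, 0], [0, 0, 0], 0]
    - [[11, 1.95, 0], [0, 0, 0], 0]
    - [[13.5, 2.4, 0], [0, 0, 0], 0]
    - [[16, 2.8, 0], [0, 0, 0], 0]
    - [[18.5, 3.25, 0], [0, 0, 0], 0]
    - [[21, 3.7, 0], [0, 0, 0], 0]

```text
time: 25.17
tool_pos: [0.4324, -0.101, 0.2258]
ee_rot: [-3.141, -0.001, 1.852]
wrist_force: [0.6, 0.8, -4.8]
width: 0.0337
```

apply_moves:
  moves:
    - [[2.5, 0.45, 0], [0, 0, 0], 0]
    - [[5, 0.9, 0], [0, 0, 0], 0]
    - [[7.5, 1.35, 0.2], [0, 0, 0], 0]
    - [[10, 1.8, 0.5], [0, 0, 0], 0]
    - [[12.5, 2.2, 0.9], [0, 0, 0], 0]
    - [[14.8, 2.6, 1.4], [0, 0, 0], 0]
    - [[16.6, 2.9, 1.8], [0, 0, 0], 0]
    - [[17.6, 3.1, 2.2], [0, 0, 0], 0]
    - [[17.93, 3.15, 2.2], [0, 0, -0.0035], 0]
    - [[17.93, 3.15, 2.2], [0, 0, -0.0035], 0]

```text
time: 26.0
tool_pos: [0.4135, 0.0782, 0.204]
ee_rot: [-3.141, 0.0, 1.857]
wrist_force: [0.4, -0.6, -4.5]
width: 0.0335
```

apply_moves:
  moves:
    - [[0, 0, 0.3], [0, 0, 0], 0]
    - [[0, 0, 0.8], [0, 0, 0], 0]
    - [[0, 0, 1.5], [0, 0, 0], 0]
    - [[0, 0, 2.2], [0, 0, 0], 0]
    - [[0, 0, 3], [0, 0, 0], 0]
    - [[0, 0, 3.8], [0, 0, 0], 0]
    - [[0, 0, 4.4], [0, 0, 0], 0]
    - [[0, 0, 4.7], [0, 0, 0], 0]
    - [[0, 0, 4.7], [0, 0, 0], 0]
    - [[0, 0, 4.7], [0, 0, 0], 0]

```text
time: 26.83
tool_pos: [0.4142, 0.0776, 0.1574]
ee_rot: [-3.141, 0.0, 1.855]
wrist_force: [-0.7, -0.8, -5.0]
width: 0.0331
```

Run:
```python
from h import *
t=optics.snapshot('top')[:,:,::-1]; s=optics.snapshot('side')[:,:,::-1]
cv2.imwrite('pics/s13f.png',s);cv2.imwrite('pics/t13f.png',t)
crop('side',s,160,95,160,150,4,'s13.png');crop('top',t,150,130,150,150,4,'t13.png')
o=robot.get_obs();print(o['tool_pos'],np.degrees(o['ee_rot']),o['wrist_force'],o['wrist_torque'],o['width'])
```

```text
[0.41459784 0.0777053  0.15795532] [1.79944060e+02 1.71497733e-02 1.06279095e+02] [ 0.17459477  0.00974037 -4.00583309] [-0.08627913 -0.08034743  0.0121046 ] 0.03369108690539413
```

View pics/s13.png

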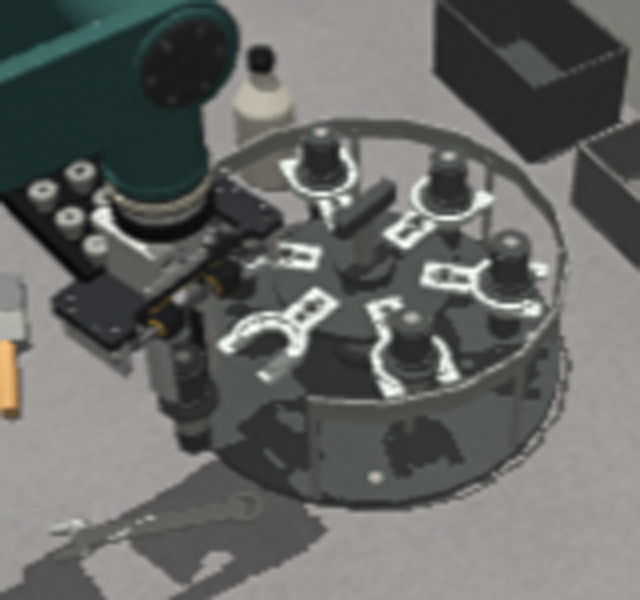

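View pics/t13.png

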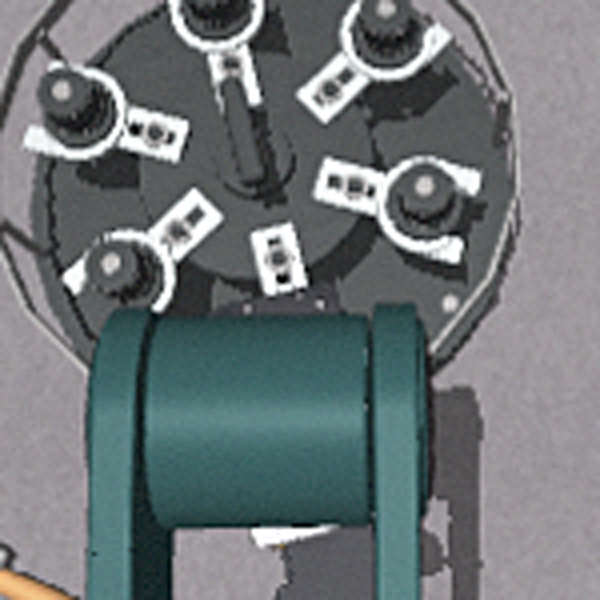

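Run:
```python
from h import *
s=cv2.imread('pics/s13f.png'); crop('side',s,180,160,65,60,10,'s13z.png')
```

```text
(no output)
```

View pics/s13z.png

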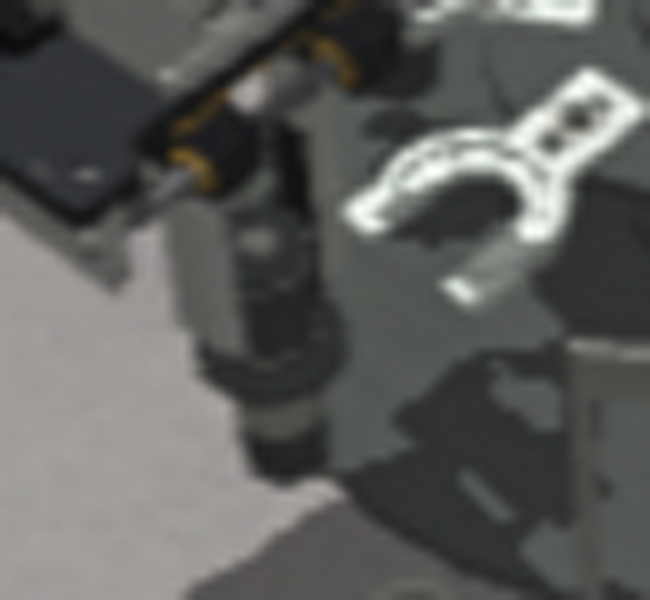

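Run:
```python
from h import *
Z=lambda p:(np.array(p,float)+.5)/10-.5+np.array([180,160])
top=onz('side',Z([(261,240)]),.173)[0]
fl=onz('side',Z([(198,355),(345,335)]),.125); print('flange sides',fl,np.linalg.norm(fl[1]-fl[0]),fl.mean(0))
tips=onz('side',Z([(347,208),(378,238),(443,285),(472,305)]),.119)
scr=onz('side',Z([(575,122)]),.123)[0]
print(top,tips,scr)
m=tips[[0,3]].mean(0); d=(m-scr)[:2]; a=np.degrees(np.arctan2(d[1],d[0]))%360; print('fork line',a,np.hypot(*d),np.linalg.norm(tips[3]-tips[0]))
for ang in(a,196.2):
  u=np.array([np.cos(np.radians(ang)),np.sin(np.radians(ang))]); n=np.array([-u[1],u[0]])
  for q in(top,fl.mean(0)): print(ang,'along from tips',(q-m)[:2]@u,'lateral',(q-m)[:2]@n, 'from scr',(q-scr)[:2]@n)
```

```text
flange sides [[0.3900982  0.0861856  0.125     ]
 [0.43396978 0.06844625 0.125     ]] 0.04732230024377599 [0.41203399 0.07731592 0.125     ]
[0.41378731 0.07872405 0.173     ] [[0.46326439 0.12169046 0.119     ]
 [0.4654904  0.10444106 0.119     ]
 [0.47345685 0.07500503 0.119     ]
 [0.4771651  0.06242958 0.119     ]] [0.54557118 0.11172991 0.123     ]
fork line 194.6291893677881 0.07788130224076319 0.0608693849869114
194.6291893677881 along from tips 0.05796625756189798 lateral -0.0013478106815582747 from scr -0.00134781068155828
194.6291893677881 along from tips 0.06001837770504484 lateral -0.0004281602518127498 from scr -0.000428160251812755
196.2 along from tips 0.05790752772000458 lateral -0.0029362974513014364 from scr -0.005071209550481265
196.2 along from tips 0.05998408650692129 lateral -0.002073246120661615 from scr -0.004208158219841447
```

apply_moves:
  moves:
    - [[0, 0.3, 0], [0, 0, 0], 0]
    - [[0, 0.8, 0], [0, 0, 0], 0]
    - [[0, 1.4, 0], [0, 0, 0], 0]
    - [[0, 2, 0], [0, 0, 0], 0]
    - [[0, 2.5, 0], [0, 0, 0], 0]
    - [[0, 2.9, 0], [0, 0, 0], 0]
    - [[0, 3.2, 0], [0, 0, 0], 0]
    - [[0, 3.3, 0], [0, 0, 0], 0]
    - [[0, 3.3, 0], [0, 0, 0], 0]
    - [[0, 3.3, 0], [0, 0, 0], 0]

```text
time: 27.77
tool_pos: [0.4458, 0.0869, 0.1574]
ee_rot: [-3.141, 0.0, 1.855]
wrist_force: [0.5, -0.1, -3.7]
width: 0.0335
```

Run:
```python
from h import *
s=optics.snapshot('side')[:,:,::-1]
cv2.imwrite('pics/s14f.png',s)
crop('side',s,180,155,65,60,10,'s14z.png')
o=robot.get_obs();print(o['tool_pos'],np.degrees(o['ee_rot']),o['wrist_force'],o['wrist_torque'],o['width'])
```

```text
[0.44574897 0.08686755 0.15739188] [-1.79981886e+02  3.55181784e-03  1.06273796e+02] [-0.09953981 -0.4431474  -3.70205446] [-0.01162158 -0.05939394 -0.00880674] 0.03316488165989248
```

View pics/s14z.png

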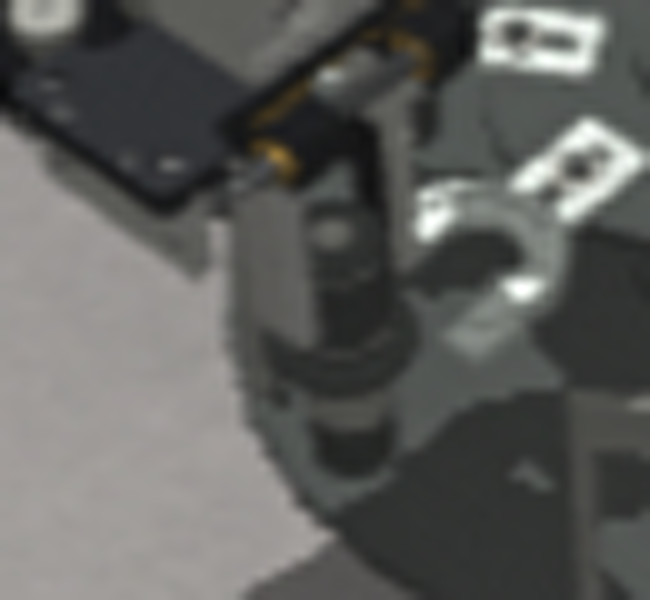

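apply_moves:
  moves:
    - [[-0.1, 0.2, 0], [0, 0, 0], 0]
    - [[-0.1, 0.5, 0], [0, 0, 0], 0]
    - [[-0.1, 0.8, 0], [0, 0, 0], 0]
    - [[-0.1, 1.1, 0], [0, 0, 0], 0]
    - [[-0.1, 1.4, 0], [0, 0, 0], 0]
    - [[-0.1, 1.7, 0], [0, 0, 0], 0]
    - [[-0.1, 2, 0], [0, 0, 0], 0]
    - [[-0.1, 2.2, 0], [0, 0, 0], 0]
    - [[-0.1, 2.4, 0], [0, 0, 0], 0]
    - [[-0.1, 2.4, 0], [0, 0, 0], 0]

```text
time: 28.65
tool_pos: [0.4696, 0.0928, 0.1574]
ee_rot: [3.142, 0.0, 1.855]
wrist_force: [-0.5, -0.5, -3.9]
width: 0.0335
```

Run:
```python
from tr import *
s=optics.snapshot('side')[:,:,::-1]
cv2.imwrite('pics/s15f.png',s); track(['s9f','s14f','s15f'])
crop('side',s,180,155,65,60,10,'s15z.png')
o=robot.get_obs();print(o['tool_pos'],np.degrees(o['ee_rot']),o['wrist_force'],o['wrist_torque'],o['width'])
```

```text
[0.   4.4  4.93 4.93]
[0.   4.43 4.44 4.43]
[  0.     4.58  -9.45 -10.02]
[0.46934582 0.09269142 0.15737671] [-1.79983947e+02  3.67614351e-03  1.06276324e+02] [-0.38797398 -1.25177605 -3.6074965 ] [-0.02871927 -0.04493185  0.02832435] 0.03370387603681053
```

View pics/s15z.png

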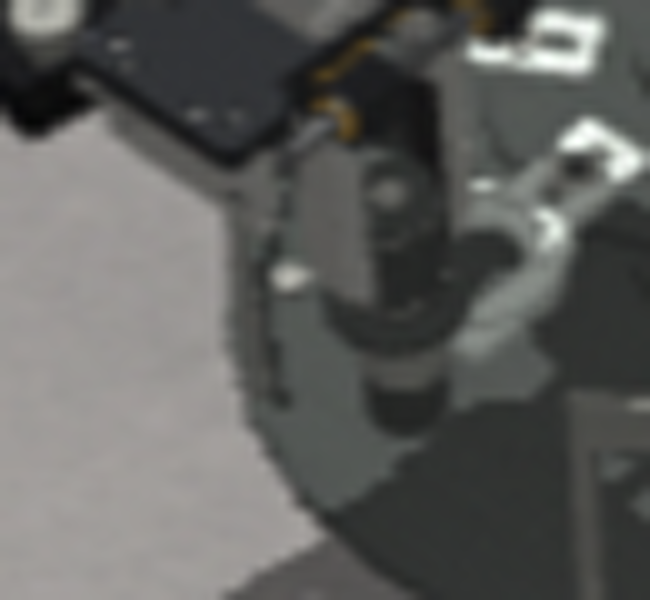

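apply_moves:
  moves:
    - [[0, 0.2, 0], [0, 0, 0], 0]
    - [[0, 0.5, 0], [0, 0, 0], 0]
    - [[0, 0.8, 0], [0, 0, 0], 0]
    - [[0, 1.1, 0], [0, 0, 0], 0]
    - [[0, 1.3, 0], [0, 0, 0], 0]
    - [[0, 1.5, 0], [0, 0, 0], 0]
    - [[0, 1.7, 0], [0, 0, 0], 0]
    - [[0, 1.9, 0], [0, 0, 0], 0]
    - [[0, 2, 0], [0, 0, 0], 0]
    - [[0, 2, 0], [0, 0, 0], 0]

```text
time: 29.53
tool_pos: [0.4887, 0.0983, 0.1574]
ee_rot: [3.142, 0.0, 1.855]
wrist_force: [-0.5, 0.2, -4.6]
width: 0.0335
```

Run:
```python
from tr import *
s=optics.snapshot('side')[:,:,::-1]
cv2.imwrite('pics/s16f.png',s); track(['s9f','s16f'])
crop('side',s,180,155,65,60,10,'s16z.png')
o=robot.get_obs();print(o['tool_pos'],np.degrees(o['ee_rot']),o['wrist_force'],o['wrist_torque'],o['width'])
```

```text
[0.   4.4  4.94]
[0.   4.43 4.42]
[ 0.    4.58 -0.88]
[0.48846197 0.09825648 0.15738065] [-1.79983468e+02  3.71689685e-03  1.06273334e+02] [ 0.2143014  -0.01717923 -3.62242164] [-0.05242126 -0.14400842 -0.03343459] 0.03339545286912888
```

View pics/s16z.png

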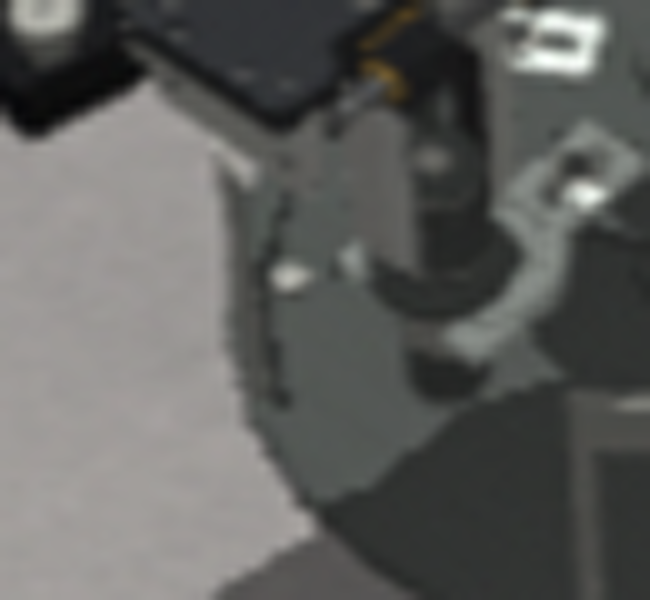

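apply_moves:
  moves:
    - [[0, 0.2, 0], [0, 0, 0], 0]
    - [[0, 0.4, 0], [0, 0, 0], 0]
    - [[0, 0.6, 0], [0, 0, 0], 0]
    - [[0, 0.8, 0], [0, 0, 0], 0]
    - [[0, 1, 0], [0, 0, 0], 0]
    - [[0, 1.1, 0], [0, 0, 0], 0]
    - [[0, 1.2, 0], [0, 0, 0], 0]
    - [[0, 1.3, 0], [0, 0, 0], 0]
    - [[0, 1.3, 0], [0, 0, 0], 0]
    - [[0, 1.3, 0], [0, 0, 0], 0]

```text
time: 30.42
tool_pos: [0.5009, 0.1019, 0.1574]
ee_rot: [-3.141, 0.0, 1.855]
wrist_force: [-0.3, -0.1, -4.5]
width: 0.0335
```

Run:
```python
from h import *
o=robot.get_obs();print(o['tool_pos'],np.degrees(o['ee_rot']),o['wrist_force'],o['wrist_torque'],o['width'])
```

```text
[0.50091757 0.10189429 0.15742525] [-1.79992170e+02  4.60206807e-03  1.06273688e+02] [-0.25072683 -0.11893678 -4.52686377] [-0.04059808 -0.10525163  0.01666372] 0.03347563987511088
```

apply_moves:
  moves:
    - [[0, 0.1, 0], [0, 0, 0], 0]
    - [[0, 0.2, 0], [0, 0, 0], 0]
    - [[0, 0.25, 0], [0, 0, 0], 0]
    - [[0, 0.3, 0], [0, 0, 0], 0]
    - [[0, 0.35, 0], [0, 0, 0], 0]
    - [[0, 0.4, 0], [0, 0, 0], 0]
    - [[0, 0.45, 0], [0, 0, 0], 0]
    - [[0, 0.5, 0], [0, 0, 0], 0]
    - [[0, 0.5, 0], [0, 0, 0], 0]
    - [[0, 0.5, 0], [0, 0, 0], 0]

```text
time: 31.25
tool_pos: [0.5057, 0.1033, 0.1574]
ee_rot: [-3.142, 0.0, 1.855]
wrist_force: [0.7, 0.4, -4.0]
width: 0.0337
```

apply_moves:
  moves:
    - [[0, 0.05, 0], [0, 0, 0], 0]
    - [[0, 0.1, 0], [0, 0, 0], 0]
    - [[0, 0.12, 0], [0, 0, 0], 0]
    - [[0, 0.15, 0], [0, 0, 0], 0]
    - [[0, 0.17, 0], [0, 0, 0], 0]
    - [[0, 0.2, 0], [0, 0, 0], 0]
    - [[0, 0.2, 0], [0, 0, 0], 0]
    - [[0, 0.2, 0], [0, 0, 0], 0]
    - [[0, 0.2, 0], [0, 0, 0], 0]
    - [[0, 0.2, 0], [0, 0, 0], 0]

```text
time: 32.08
tool_pos: [0.5067, 0.1036, 0.1573]
ee_rot: [-3.139, 0.0, 1.855]
wrist_force: [-4.4, -1.4, -2.0]
width: 0.0336
```

apply_moves:
  moves:
    - [[0, -0.1, 0], [0, 0, 0], 0]
    - [[0, -0.2, 0], [0, 0, 0], 0]
    - [[0, -0.3, 0], [0, 0, 0], 0]
    - [[0, -0.4, 0], [0, 0, 0], 0]
    - [[0, -0.5, 0], [0, 0, 0], 0]
    - [[0, -0.5, 0], [0, 0, 0], 0]
    - [[0, -0.5, 0], [0, 0, 0], 0]
    - [[0, -0.5, 0.05], [0, 0, 0], 0]
    - [[0, -0.5, 0.1], [0, 0, 0], 0]
    - [[0, -0.5, 0.15], [0, 0, 0], 0]

```text
time: 32.92
tool_pos: [0.5029, 0.1025, 0.1559]
ee_rot: [3.141, 0.0, 1.855]
wrist_force: [-0.3, -0.5, -4.7]
width: 0.0336
```

Run:
```python
from h import *
o=robot.get_obs();print(o['tool_pos'],np.degrees(o['ee_rot']),o['wrist_force'],o['wrist_torque'],o['width'])
```

```text
[0.50292097 0.10246853 0.1558849 ] [1.79993197e+02 5.02186382e-03 1.06271997e+02] [-0.34795488 -0.50763735 -4.68655255] [-0.04084674 -0.12610303 -0.00739477] 0.0335941358242909
```

apply_moves:
  moves:
    - [[0, 0, 0.05], [0, 0, 0], 0]
    - [[0, 0, 0.1], [0, 0, 0], 0]
    - [[0, 0, 0.15], [0, 0, 0], 0]
    - [[0, 0, 0.2], [0, 0, 0], 0]
    - [[0, 0, 0.25], [0, 0, 0], 0]
    - [[0, 0, 0.3], [0, 0, 0], 0]
    - [[0, 0, 0.33], [0, 0, 0], 0]
    - [[0, 0, 0.36], [0, 0, 0], 0]
    - [[0, 0, 0.36], [0, 0, 0], 0]
    - [[0, 0, 0.36], [0, 0, 0], 0]

```text
time: 33.75
tool_pos: [0.5028, 0.1025, 0.1524]
ee_rot: [-3.142, 0.0, 1.855]
wrist_force: [0.3, 0.3, -4.7]
width: 0.0335
```

apply_moves:
  moves:
    - [[0, 0, 0.03], [0, 0, 0], 0]
    - [[0, 0, 0.06], [0, 0, 0], 0]
    - [[0, 0, 0.09], [0, 0, 0], 0]
    - [[0, 0, 0.12], [0, 0, 0], 0]
    - [[0, 0, 0.15], [0, 0, 0], 0]
    - [[0, 0, 0.18], [0, 0, 0], 0]
    - [[0, 0, 0.2], [0, 0, 0], 0]
    - [[0, 0, 0.2], [0, 0, 0], 0]
    - [[0, 0, 0.2], [0, 0, 0], 0]
    - [[0, 0, 0.2], [0, 0, 0], 0]

```text
time: 34.58
tool_pos: [0.5028, 0.1025, 0.1504]
ee_rot: [-3.142, 0.0, 1.855]
wrist_force: [0.9, 0.3, -3.9]
width: 0.0334
```

Run:
```python
from h import *
o=robot.get_obs();print(o['tool_pos'],np.degrees(o['ee_rot']),o['wrist_force'],o['wrist_torque'],o['width'])
s=optics.snapshot('side')[:,:,::-1]
cv2.imwrite('pics/s17f.png',s)
crop('side',s,195,145,65,60,10,'s17z.png')
```

```text
[0.5028407  0.10248008 0.15036171] [-1.79998318e+02  3.45444125e-03  1.06273259e+02] [ 0.93495626  0.25764218 -3.90742055] [-0.01615704 -0.15091536 -0.04291351] 0.03344042439958869
```

View pics/s17z.png

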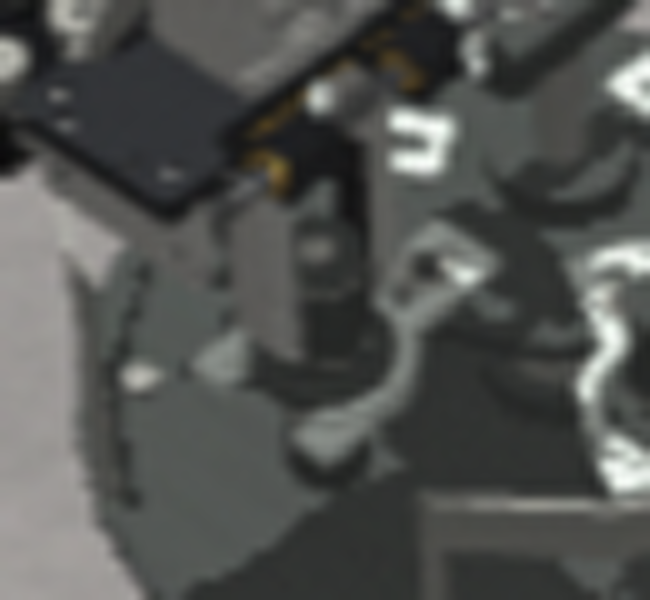

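apply_moves:
  moves:
    - [[0, 0, 0.02], [0, 0, 0], 0]
    - [[0, 0, 0.04], [0, 0, 0], 0]
    - [[0, 0, 0.06], [0, 0, 0], 0]
    - [[0, 0, 0.08], [0, 0, 0], 0]
    - [[0, 0, 0.1], [0, 0, 0], 0]
    - [[0, 0, 0.1], [0, 0, 0], 0]
    - [[0, 0, 0.1], [0, 0, 0], 0]
    - [[0, 0, 0.1], [0, 0, 0], 0]
    - [[0, 0, 0.1], [0, 0, 0], 0]
    - [[0, 0, 0.1], [0, 0, 0], 0]

```text
time: 35.47
tool_pos: [0.5029, 0.1025, 0.1501]
ee_rot: [3.141, 0.0, 1.855]
wrist_force: [-3.1, -0.1, 4.9]
width: 0.0336
```

apply_moves:
  moves:
    - [[0, 0, -0.03], [0, 0, 0], 0]
    - [[0, 0, -0.05], [0, 0, 0], 0]
    - [[0, 0, -0.05], [0, 0, 0], 0]
    - [[0, 0, -0.05], [0, 0, 0], 0.34]
    - [[0, 0, -0.05], [0, 0, 0], 0.38]
    - [[0, 0, -0.05], [0, 0, 0], 0.42]
    - [[0, 0, -0.05], [0, 0, 0], 0.46]
    - [[0, 0, -0.05], [0, 0, 0], 0.5]
    - [[0, 0, -0.05], [0, 0, 0], 0.53]
    - [[0, 0, -0.05], [0, 0, 0], 0.53]

```text
time: 36.3
tool_pos: [0.5029, 0.1025, 0.1496]
ee_rot: [3.142, 0.0, 1.855]
wrist_force: [-0.7, 0.2, -0.6]
width: 0.0494
```

Run:
```python
from tr import *
o=robot.get_obs();print(o['tool_pos'],o['wrist_force'],o['width'])
s=optics.snapshot('side')[:,:,::-1]
cv2.imwrite('pics/s18f.png',s);track(['s9f','s18f'])
crop('side',s,195,145,65,60,10,'s18z.png')
```

```text
[0.50294665 0.10245066 0.14963467] [-0.6782128   0.22404058 -0.64747955] 0.049421802123406494
[0.   4.4  4.93]
[0.   4.43 4.44]
[ 0.    4.58 -2.67]
```

View pics/s18z.png

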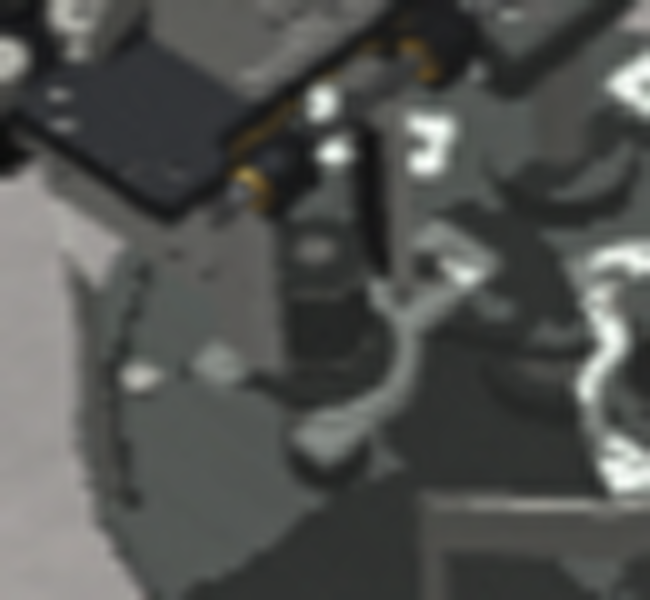

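Released, chuck standing still and upright. Lift straight up, then retreat.

apply_moves:
  moves:
    - [[0, 0, -0.3], [0, 0, 0], 0.53]
    - [[0, 0, -1], [0, 0, 0], 0.53]
    - [[0, 0, -2], [0, 0, 0], 0.53]
    - [[0, 0, -3.2], [0, 0, 0], 0.53]
    - [[0, 0, -4.6], [0, 0, 0], 0.53]
    - [[0, 0, -6], [0, 0, 0], 0.53]
    - [[0, 0, -7.4], [0, 0, 0], 0.53]
    - [[0, 0, -8.6], [0, 0, 0], 0.53]
    - [[0, 0, -9.4], [0, 0, 0], 0.53]
    - [[0, 0, -9.6], [0, 0, 0], 0.53]

```text
time: 37.18
tool_pos: [0.5037, 0.1025, 0.2486]
ee_rot: [3.137, 0.001, 1.855]
wrist_force: [1.1, 0.8, 0.2]
width: 0.0497
```

apply_moves:
  moves:
    - [[-0.8, -1, 0], [0, 0, 0], 0.53]
    - [[-3, -2.3, 0], [0, 0, 0], 0.53]
    - [[-6, -3.5, 0], [0, 0, 0], 0.53]
    - [[-9, -4.5, 0], [0, 0, 0], 0.53]
    - [[-12, -5.5, 0], [0, 0, 0], 0.53]
    - [[-15, -6.5, 0], [0, 0, 0], 0.53]
    - [[-18, -7.5, 0], [0, 0, 0], 0.53]
    - [[-20.5, -8.4, 0], [0, 0, 0], 0.53]
    - [[-22, -9, 0], [0, 0, 0], 0.53]
    - [[-22.5, -9, 0], [0, 0, 0], 0.53]

```text
time: 38.02
tool_pos: [0.4778, -0.1414, 0.2446]
ee_rot: [-3.139, -0.001, 1.851]
wrist_force: [0.7, -0.1, -1.2]
width: 0.0497
```

Run:
```python
from tr import *
t=optics.snapshot('top')[:,:,::-1]; s=optics.snapshot('side')[:,:,::-1]
cv2.imwrite('pics/s19f.png',s);cv2.imwrite('pics/t19f.png',t);track(['s9f','s19f'])
crop('side',s,190,110,130,110,5,'s19.png');crop('top',t,140,100,150,150,4,'t19.png')
o=robot.get_obs();print(o['tool_pos'],o['wrist_force'],o['time'])
```

```text
[0.   4.4  6.26]
[0.   4.43 4.43]
[ 0.    4.58 10.31]
[ 0.47873475 -0.13939976  0.24490192] [ 0.19310199 -0.57033582  0.82446997] 38.1167
```

View pics/s19.png

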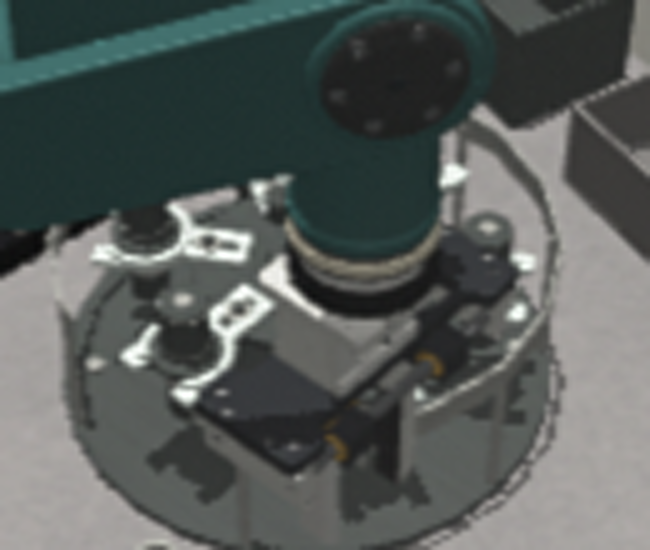

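View pics/t19.png

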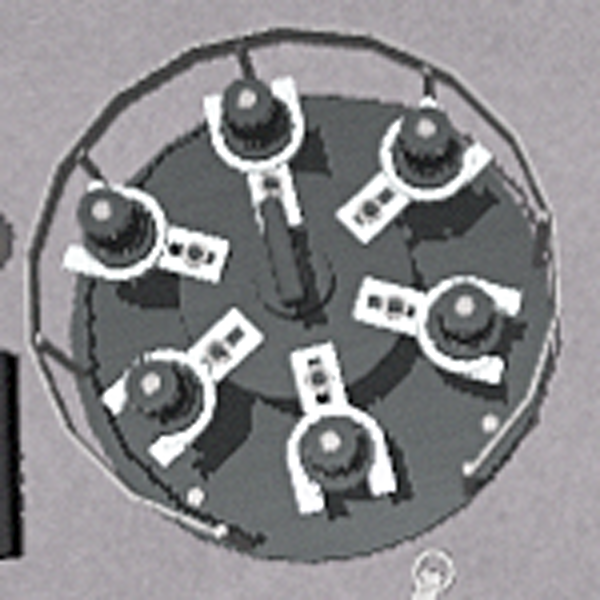

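Run:
```python
from h import *
T=lambda p:(np.array(p,float)+.5)/4-.5+np.array([140,100])
c=np.array([.6181,.1338])
q=onz('top',T([(331,441)]),.166)[0,:2]-c; print(np.hypot(*q),np.degrees(np.arctan2(q[1],q[0]))%360)
q=onz('top',T([(317,378)]),.123)[0,:2]-c; print(np.hypot(*q),np.degrees(np.arctan2(q[1],q[0]))%360)
job.close_job()
```

```text
0.11980482921909118 196.27339809166173
0.06942184880428179 195.17205823237376
the job is handed in; nothing more can be done
```

The chuck hangs in the empty fork and the job is handed in, after about 38 s of robot time.

**What I did**
- **Turning:** I turned the carousel by its bar handle. The first turn ended about 4° short because the bar lagged in the fingers, so I gripped the bar again and corrected it before picking up the chuck.
- **Sliding in:** I lifted the chuck from the socket and slid it into the fork until it stopped, at about 4.6 N.
- **Lowering:** I drew it back 4 mm and lowered it until it landed. It landed with about 5 N extra load, and the tool height matched the recess floor at 115 mm. I then let go and retreated upwards.

**Last checks**
- **Chuck:** The last top view shows it upright in the fork, at about 196.3° and 120 mm from the axis. I expected a seat at about 122 mm.
- **Fork:** It stands at about 196.5° by all screws and chucks, though its own screw alone reads 195.2°. The middle of the gap is at about 195.7°, so it is within about 1°.
- **Other chucks:** The five others are still in their forks and did not move.

**Doubts**
- **Cameras:** The camera positions differed from the felt robot positions by 2–5 mm, so I relied on contact for the final fit.
- **Side view:** In the last side picture the arm hid parts of the carousel. Two of the three chucks I was tracking there gave useless readings; the third showed no movement.
- **Bystanders:** I did not check the other bench objects one by one at the end. I felt no unexpected contact, and nothing near them looked moved.

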